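# Load a lidded pan through the one-way flaps of a pass lane

### The arm

A 6-joint arm with a two-finger parallel gripper is mounted at the origin on the work surface. World frame = base frame: x ahead of the robot, y to its left, z up, the work surface at z = 0. Lengths are in m, angles in rad, forces in N, time in s.
With the tool pointing down it reaches from about 0.15 to 0.775 m from the base axis. Payload 6.1 kg.
Tool frame: the origin (TCP) lies at the very end of the fingers, on their centre line; the grasp point (between the pads) lies 19 mm behind it; z points along the fingers, y is the direction in which the jaws open and shut (so a half turn about z gives the same grasp; the last joint's range is limited). The gripper opens to 85 mm and grips with 20 to 120 N. Pads are 22 mm wide; open, the fingers measure 114 mm over their backs; the gripper's body (76 mm by 85 mm) begins 54 mm behind the grasp point. The pads swing forward as they close: fully open they stand 13 mm farther back than shut.
Start: joints at [1.102, 0.126, -0.04, 1.405, 0, 1.571], TCP at [0.237, 0.468, 0.21] pointing down, gripper open.
Joint ranges: [-2.72, 2.72], [-0.95, 1.95], [-1.27, 1.35], [-1.78, 2.02], [-1.46, 1.47], [-3.14, 3.14]. Speed limits (rad/s): [2.39, 2.39, 3.01, 3.14, 3.14, 3.14].

### API

Orientations are given as a unit quaternion [x, y, z, w].
In Python, from bench import r gives the robot as it stands.
- The arm moves only by the tool apply_moves, never from a script. Its argument "rows" is a list of rows, each a list of 7 numbers: the turn, a rotation vector about the tool's x, y, z in degrees, then the shift along the tool's x, y, z in cm, then the closure, from -1 (fully open) to 1 (shut). In form: [[rx, ry, rz, tx, ty, tz, grip], ...]. A call has 1 to 5 rows; each row is the pose to reach, as a shift and turn from the pose commanded when the call began, along the tool's axes at that moment; what a row does not reach only later rows make up. A row lasts 1/12 s, in which the tool goes at most 41.7 mm and 7.16 degrees, less where a joint would pass 70% of its speed; a pose out of reach is approached as far as the arm can. A call with a gripper value outside its range is refused whole. The fingers move at their own pace and stop on an object; "force" is the grip in N (left out, the last holds). Time passes only in rows, so rows that repeat a pose let the fingers close. It gives the time, the measured TCP pose, the force and the opening at its end, in the units of the state.
- r.state(): the state, without advancing time (a new reading comes with each control period).
- r.snapshot(name): name is "scene" or "side" or "wrist"; returns a dict with "pixels" (400x640x3 uint8, blue, green, red), "fx", "fy", "cx", "cy" (pixels), "xyz" and "attitude" of the camera in the world. Camera axes: x right, y down, z forward; pixel columns grow to the right and rows downward; lengths in m; the calibration is good to about 2 mm. A picture is of the moment at which its call begins. There is no depth.
- r.sign_off(): hands the job in, once; it reports no verdict.
The state is a dict: "t": time; "joint_pos": joint angles; "joint_vel": joint speeds; "joint_torque": joint torques, N m; "position": TCP position; "tcp_rot": TCP orientation; "wrist_force": force on the tool from outside, world axes, zero at the start; "wrist_torque": the same for the moment, N m; "gripper_width": finger opening in m.
Only numpy, scipy, OpenCV 4.12 (cv2) and the standard library are available. Lean on these libraries where they do the work, as an engineer would, in place of code of your own. Each camera call takes 0.05 s, during which the arm holds its last target.

### The job

Set the orange-lidded steel pan down flat in the open infeed of the pass lane, lengthwise between the rails and short of the yellow flaps. Then slide it along the lane floor through the sprung one-way flaps, pressing it gently against the sprung rubber buffer just far enough that both flaps snap shut behind it, and let go so that it stays trapped between the shut flaps and the buffer. Never ram it against the end or force it, do not lift it over the flaps, keep it upright, and leave the other things on the counter alone.

Things in the scene. Friction and masses are not known exactly. Their poses are not given: they have to be found in the camera images.
- pan: Loose steel portion pan, about 0.35 kg (varies), orange lid fixed on. 100 mm long (its x), 76 mm wide (y), lid top 39 mm up. Black handle bar on top, 50 mm along x, 14 mm wide, from 39 to 71 mm above the underside: pinch it across its width from above. Origin: centre of the underside; z up. Both ends alike.
- pan_handle (a point): Point to grip on the pan's handle, 63 mm above the pan's underside, on its centre line.
- lane: Fixed steel pass lane, open on top. Origin: counter level, on its centre line; x runs along it the way the pan is pushed, z up. Floor plate 3 mm thick, 134 mm wide, x -60 to 310 mm. Two infeed rails, x -60 to 72 mm, 82 mm apart inside (3 mm free each side of the pan), 27 mm high with flared lips. Past them a grey gate unit, 35 mm high, cheeks 120 mm apart inside.
- infeed (a point): On the lane's floor and centre line, 10 mm before the lane's origin: put the pan's centre here, its length along the lane (20 mm either way along the lane will do); there it touches no flap.
- gate_zone (a point): On the lane's floor, 95 mm past its origin. The gate unit is clamped differently each time and not measured: its flap hinges stand within 20 mm either way of here along the lane. Past the hinges: shut flap tips at 31 mm, free buffer face at 128 mm. Both flaps are freed once the pan's rear end is about 46 mm past the hinges, the buffer then about 19 mm in.
- flap_left (a joint): Angle (rad) of the flap on the lane's +y side, on an upright pin 53 mm off the centre line, 46 mm long, 30 mm high, yellow. 0 = shut, slanting inward and forward at 50 degrees to the lane; grows to about 0.6 as the pan passes. A light spring shuts it; a stop at 0 keeps it from swinging back to the infeed. Passing both takes a few N.
- flap_right (a joint): The same for the flap on the lane's -y side; 0 = shut, grows as it opens.
- buffer (a joint): Travel (m) of the sprung rubber buffer at the lane's end: 0 = free, grows to 0.028 (hard stop) as the pan presses it along the lane. It pushes back with 2.4 N plus 0.3 N per mm. Let go behind shut flaps, it pushes the pan back about 15 mm onto the flap tips and then reads about 4 to 8 mm (0.004 to 0.008).
- tub: Bystander: black round takeaway tub with a grey lid, 108 mm across, 52 mm high; origin centre of underside. Leave alone.
- soy: Bystander: amber sauce bottle, 60 mm across, 170 mm high; origin centre of underside. Leave alone.
- cup: Bystander: steel cup, 72 mm across, 80 mm high; origin centre of underside. Leave alone.
Things that resemble listed ones, but are neither listed nor needed, are in the scene too. Leave any green or turquoise look-alike of the pan alone.

How it is judged:
On the way, in this order (a step that is already met when the one before it is completed fails the run):
1. the pan stands flat in the infeed between the rails, flaps still shut (x of pan in the frame of lane between -0.045 and 0.035 m and y of pan in the frame of lane between -0.006 and 0.006 m and z of pan in the frame of lane below 0.007 m and angle between the x axis of pan and the x axis of lane, either way round below 0.12 rad and value of joint each of flap_left, flap_right below 0.1 rad), for 0.2 s.
2. the pan, down on the lane floor, holds both flaps open (value of joint each of flap_left, flap_right above 0.4 rad and x of pan in the frame of lane above 0.06 m and z of pan in the frame of lane below 0.009 m), for 0.1 s.
At the end, for the whole second after the job is handed in: Both flaps are shut (within 0.1 rad), the pan stands flat on the lane floor past them, centred within 12 mm and lengthwise within 0.15 rad, released and at rest, trapped so that the buffer stays pushed in by 2 to 18 mm (value of joint each of flap_left, flap_right below 0.1 rad and value of joint buffer between 0.002 and 0.018 m and x of pan in the frame of lane above 0.13 m and y of pan in the frame of lane between -0.012 and 0.012 m and z of pan in the frame of lane below 0.007 m and angle between the x axis of pan and the x axis of lane, either way round below 0.15 rad and angle between pan's own z axis and vertical below 0.08 rad and linear speed of pan below 0.01 m/s); the robot touches nothing.
It fails at once if the pan is forced: more than 25 N between it and the lane's rails, flaps and buffer (contact force between pan and lane above 25 N).
It fails at once if the buffer is rammed to its hard stop (value of joint buffer above 0.0275 m).
It fails at once if the pan is lifted over the flaps into the pocket (it comes off the lane floor, or is lowered in, at the gate) (x of pan in the frame of lane between 0.07 and 0.27 m and y of pan in the frame of lane between -0.05 and 0.05 m and z of pan in the frame of lane between 0.015 and 0.04 m).
It fails at once if the pan is tipped (angle between pan's own z axis and vertical above 0.4 rad).
It fails at once if a bystander (tub, bottle or cup) is moved by over 20 mm (distance of any of tub, soy, cup from where it was at the start of the episode above 0.02 m).
It also fails if it takes over 72 s, if anything falls off the work surface, if the arm or the gripper's body presses on something with over 40 N, if the wrist force passes 120 N, or if a joint passes its speed limit or range.

## Working session

There is one attempt and no reset: what is moved stays moved. The work goes in short steps, Python scripts to look and compute and a tool call to move; the robot and the scene stay as the last step left them, time stands still between calls to the robot, and variables do not carry over. Pictures are saved under pics/ and viewed, and the job is handed in when it is done.

Besides the shell and the picture viewer there is one more tool, called after "Emit:" in YAML: its name, and indented under it one key for each argument. apply_moves: Moves the arm, as the interface text tells. Its arguments: {"type":"object","properties":{"rows":{"type":"array"},"force":{"type":"number"}},"required":["rows"]}

```bash
mkdir -p pics; ls; cat > h.py <<'E'
import numpy as np, cv2, json
from scipy.spatial.transform import Rotation as R
from bench import r
def snap(name,fn):
    s=r.snapshot(name); cv2.imwrite(f'pics/{fn}.png',s['pixels'])
    d={k:(np.array(v).tolist() if k!='pixels' else None) for k,v in s.items()}
    json.dump(d,open(f'pics/{fn}.json','w')); return s
def rot(a):
    a=np.array(a,float)
    return a if a.shape==(3,3) else R.from_quat(a).as_matrix()
def load(fn): return json.load(open(f'pics/{fn}.json'))
def pix2z(c,u,v,z):
    d=rot(c['attitude'])@np.array([(u-c['cx'])/c['fx'],(v-c['cy'])/c['fy'],1]); p=np.array(c['xyz'])
    return p+d*(z-p[2])/d[2]
def proj(c,p):
    q=rot(c['attitude']).T@(np.array(p)-np.array(c['xyz'])); return np.array([c['fx']*q[0]/q[2]+c['cx'],c['fy']*q[1]/q[2]+c['cy']])
def crop(fn,out,x0,y0,x1,y1,k):
    im=cv2.imread(f'pics/{fn}.png')[y0:y1,x0:x1]; cv2.imwrite(f'pics/{out}.png',cv2.resize(im,None,fx=k,fy=k,interpolation=cv2.INTER_CUBIC))
E
python3 - <<'E'
from h import *
for n in ['scene','side','wrist']:
    s=snap(n,n+'0'); print(n,{k:v for k,v in s.items() if k!='pixels'})
print(r.state())
E
```

```text
pics
scene {'fx': 440.14093924484416, 'fy': 440.14093924484416, 'cx': 320.397372683156, 'cy': 194.21011549592427, 'xyz': array([ 1.2447699 , -1.1080382 ,  0.93806399]), 'attitude': array([ 0.84648632,  0.25655296, -0.14785527, -0.44247068])}
side {'fx': 439.9290819559271, 'fy': 439.9290819559271, 'cx': 322.84040191764217, 'cy': 195.27487093845693, 'xyz': array([-0.05590046, -0.87594989,  1.01430207]), 'attitude': array([ 0.8828217 , -0.26086878,  0.11661559, -0.37279234])}
wrist {'fx': 340.4471286946905, 'fy': 340.4471286946905, 'cx': 313.7872551598606, 'cy': 203.5522950775016, 'xyz': array([0.16592718, 0.50433797, 0.37305085]), 'attitude': array([0.84107392, 0.51675407, 0.08289507, 0.13670518])}
{'t': 0.15, 'joint_pos': array([ 1.10197628e+00,  1.26292727e-01, -4.03344829e-02,  1.40535742e+00,
        1.48179426e-06,  1.57080252e+00]), 'joint_vel': array([-0.00182401, -0.00249118,  0.00305978,  0.00037192, -0.0011319 ,
        0.00097147]), 'joint_torque': array([ 2.34477766e-04, -4.36271203e+01,  3.53149545e+01,  1.34752470e-02,
       -1.28055808e-05,  7.92651917e-06]), 'position': array([0.23707598, 0.46808442, 0.20939945]), 'tcp_rot': array([ 2.32272155e-01,  9.72650653e-01, -5.77732341e-04, -1.38722318e-04]), 'wrist_force': array([-0.95261222,  0.1472791 ,  0.20924605]), 'wrist_torque': array([-0.04255556, -0.03292236, -0.02481455]), 'gripper_width': 0.08541644279465711}
```

View pics/scene0.png

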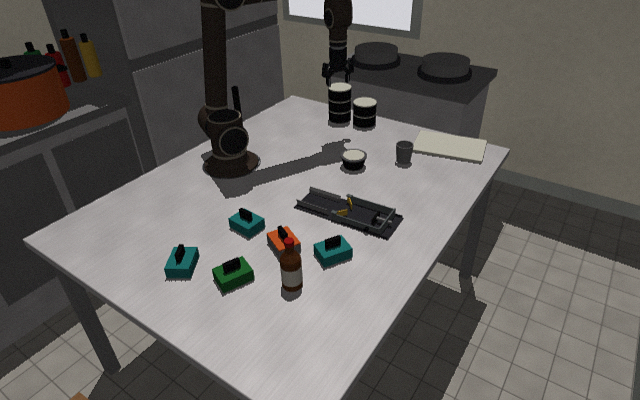

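View pics/side0.png

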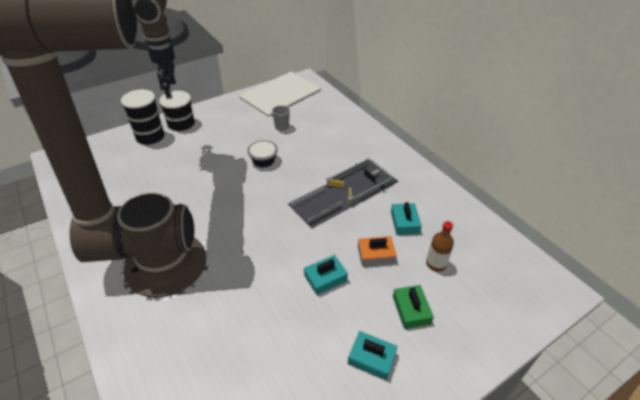

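View pics/wrist0.png

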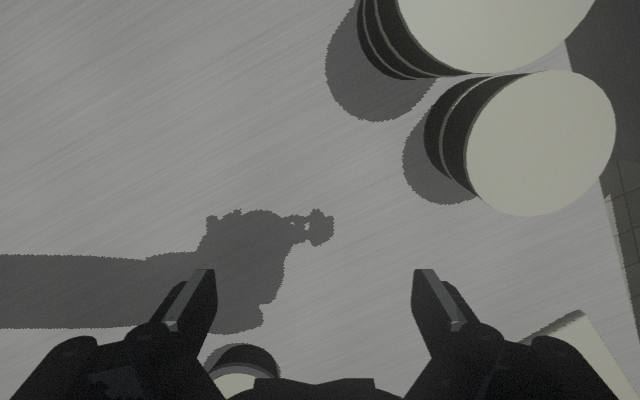

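Candidates for the pan: orange-lidded at side (377,250) / scene (284,241). Look-alikes are teal at side (326,274), (406,218) and (373,354), and green at (413,306). I choose the orange one and check it in a crop.

```bash
python3 - <<'E'
from h import *
crop('side0','c1',280,140,440,280,5)
crop('scene0','c2',250,175,410,300,5)
E
```

```text
(no output)
```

View pics/c1.png

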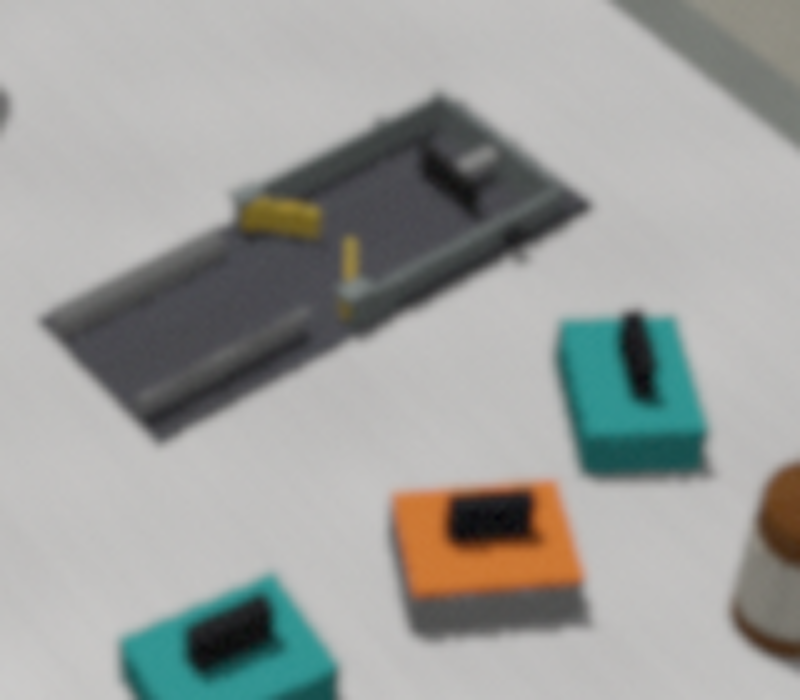

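View pics/c2.png

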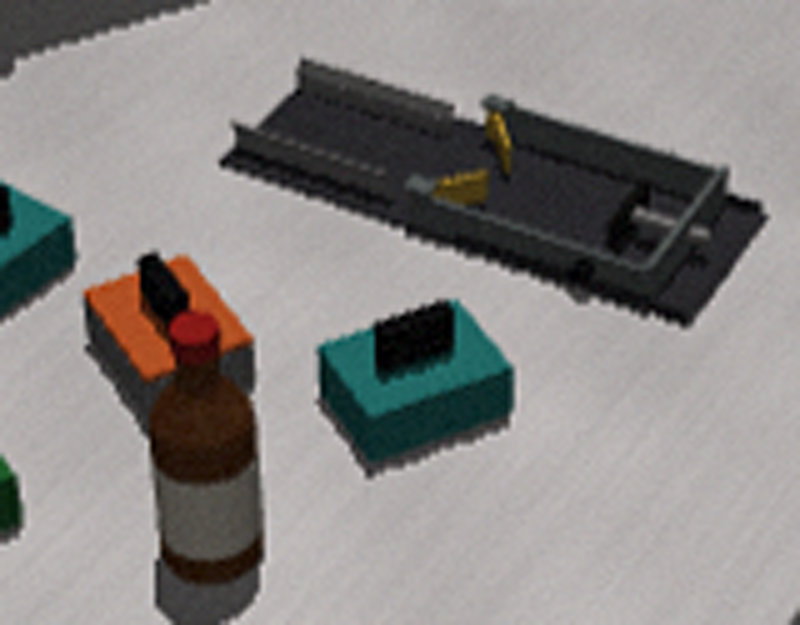

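```bash
python3 - <<'E'
from h import *
S=load('side0');C=load('scene0')
f=lambda c,o,p,z:pix2z(c,o[0]+(p[0]+.5)/5-.5,o[1]+(p[1]+.5)/5-.5,z)
os,oc=(280,140),(250,175)
print('lane side');
for p in [(42,322),(160,440),(590,207)]: print(f(S,os,p,.003).round(4))
print('lane scene')
for p in [(222,160),(690,322),(767,213)]: print(f(C,oc,p,.003).round(4))
a,b,c=[f(S,os,p,.003) for p in [(42,322),(160,440),(590,207)]]
d=c-b; print('side yaw',np.degrees(np.arctan2(d[1],d[0])),np.linalg.norm(d),np.linalg.norm(a-b), 'org',(a+b)/2+0.06*d/np.linalg.norm(d))
a,b,c=[f(C,oc,p,.003) for p in [(222,160),(690,322),(767,213)]]
d=b-a; print('scene yaw',np.degrees(np.arctan2(d[1],d[0])),np.linalg.norm(d),np.linalg.norm(c-b), 'org', (b+c)/2-.31*d/np.linalg.norm(d))
q=[f(S,os,p,.039) for p in [(392,493),(555,482),(582,582),(413,597)]]
q=np.array(q);print(q.round(4)); print('pan',q.mean(0),[np.linalg.norm(q[i]-q[i-1]).round(4) for i in range(4)])
for i,j in[(0,1),(3,2)]:
    d=q[j]-q[i];print(np.degrees(np.arctan2(d[1],d[0])))
print('soy',pix2z(S,438,266,0), 'teal', [f(S,os,p,.039).round(3) for p in[(560,320),(675,318),(705,430),(590,432)]],f(S,os,(270,577),.039),f(S,os,(337,665),.039))
E
```

```text
lane side
[0.4095 0.0201 0.003 ]
[ 0.4194 -0.1076  0.003 ]
[ 0.7819 -0.0855  0.003 ]
lane scene
[ 0.4186 -0.1102  0.003 ]
[ 0.7852 -0.0887  0.003 ]
[0.7763 0.0442 0.003 ]
side yaw 3.479960667708715 0.3631377736732 0.12807980744160197 org [ 0.47434156 -0.04007971  0.003     ]
scene yaw 3.3581315808884864 0.3672758227589442 0.13325684622840256 org [ 0.47125876 -0.04038774  0.003     ]
[[ 0.494  -0.2423  0.039 ]
 [ 0.5792 -0.2869  0.039 ]
 [ 0.5448 -0.3522  0.039 ]
 [ 0.4588 -0.3094  0.039 ]]
pan [ 0.51921037 -0.29771042  0.039     ] [np.float64(0.0758), np.float64(0.0962), np.float64(0.0738), np.float64(0.0961)]
-27.640654663594578
-26.41707643068399
soy [ 0.64672954 -0.42393019  0.        ] teal [array([ 0.667, -0.185,  0.039]), array([ 0.73 , -0.223,  0.039]), array([ 0.681, -0.304,  0.039]), array([ 0.622, -0.268,  0.039])] [ 0.39979003 -0.25491981  0.039     ] [ 0.39653134 -0.32410982  0.039     ]
```

```bash
cat >> h.py <<'E'
def go(xyz,psi=None):
    s=r.state(); M=rot(s['tcp_rot']); d=M.T@(np.array(xyz)-s['position'])*100
    cur=np.degrees(np.arctan2(M[1,1],M[0,1]))
    print('t',round(s['t'],2),'pos',s['position'].round(4),'psi',cur.round(2),'tilt',np.degrees(np.arccos(-M[2,2])).round(2),'F',np.round(s['wrist_force'],1),'w',round(s['gripper_width'],4))
    print('shift cm',d.round(2),'rz',None if psi is None else round(-((psi-cur+90)%180-90),2),'rows',np.linalg.norm(d)/4.17, 'q6',s['joint_pos'][5].round(2))
E
python3 - <<'E'
from h import *
go([0.519,-0.298,0.21],63)
E
```

```text
t 0.15 pos [0.2371 0.4681 0.2094] psi 63.14 tilt 0.07 F [-1.   0.1  0.2] w 0.0854
shift cm [-5.977e+01 -5.560e+01  1.000e-02] rz 0.14 rows 19.575850448145715 q6 1.57
```

Emit:
apply_moves:
  rows:
    - [0, 0, 0, -15, -14, 0, -1]
    - [0, 0, 0, -15, -14, 0, -1]
    - [0, 0, 0, -15, -14, 0, -1]
    - [0, 0, 0, -15, -14, 0, -1]
    - [0, 0, 0, -15, -14, 0, -1]

```text
t: 0.57
position: [0.3077, 0.2736, 0.2098]
tcp_rot: [0.232, 0.973, -0.0, 0.0]
wrist_force: [1.0, 0.4, 0.6]
gripper_width: 0.0854
```

Emit:
apply_moves:
  rows:
    - [0, 0, 0, -15, -14, 0, -1]
    - [0, 0, 0, -15, -14, 0, -1]
    - [0, 0, 0, -15, -14, 0, -1]
    - [0, 0, 0, -15, -14, 0, -1]
    - [0, 0, 0, -15, -14, 0, -1]

```text
t: 0.98
position: [0.3783, 0.0808, 0.2101]
tcp_rot: [0.232, 0.973, 0.0, 0.0]
wrist_force: [1.0, 0.1, -0.3]
gripper_width: 0.085
```

Emit:
apply_moves:
  rows:
    - [0, 0, 0, -15, -14, 0, -1]
    - [0, 0, 0, -15, -14, 0, -1]
    - [0, 0, 0, -15, -14, 0, -1]
    - [0, 0, 0, -15, -14, 0, -1]
    - [0, 0, 0, -15, -14, 0, -1]

```text
t: 1.4
position: [0.449, -0.1122, 0.2099]
tcp_rot: [0.233, 0.973, -0.0, 0.0]
wrist_force: [1.2, 0.9, 0.1]
gripper_width: 0.0854
```

```bash
python3 - <<'E'
from h import *
go([0.519,-0.298,0.21],63)
E
```

```text
t 1.4 pos [ 0.449  -0.1122  0.2099] psi 63.08 tilt 0.01 F [1.2 0.9 0.1] w 0.0854
shift cm [-1.465e+01 -1.340e+01 -1.000e-02] rz 0.08 rows 4.762307434813017 q6 0.23
```

Emit:
apply_moves:
  rows:
    - [0, 0, 0, -14.6, -13.4, 0, -1]
    - [0, 0, 0, -14.6, -13.4, 0, -1]
    - [0, 0, 0, -14.6, -13.4, 0, -1]
    - [0, 0, 0, -14.6, -13.4, 0, -1]
    - [0, 0, 0, -14.6, -13.4, 0, -1]

```text
t: 1.82
position: [0.5189, -0.2982, 0.2091]
tcp_rot: [0.233, 0.972, -0.0, -0.0]
wrist_force: [0.4, 0.5, 0.1]
gripper_width: 0.0854
```

```bash
python3 - <<'E'
from h import *
snap('wrist','w1');go([0.519,-0.298,0.21],63)
E
```

```text
t 1.87 pos [ 0.5203 -0.3022  0.2077] psi 62.91 tilt 0.13 F [-0.  -2.4 -0.8] w 0.0854
shift cm [ 0.3   0.32 -0.23] rz -0.09 rows 0.11868434946944091 q6 -0.05
```

View pics/w1.png

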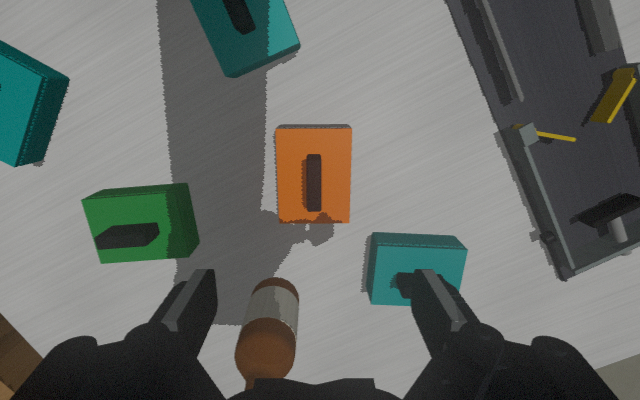

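```bash
python3 - <<'E'
from h import *
crop('w1','c3',260,110,370,240,4.5)
crop('w1','c4',440,0,640,290,2.7)
W=load('w1')
q=np.array([pix2z(W,u,v,.039) for u,v in[(275,128),(352,127),(350,223),(277,222)]]);print(q.round(4),q.mean(0))
im=cv2.imread('pics/w1.png'); hsv=cv2.cvtColor(im,cv2.COLOR_BGR2HSV)
m=cv2.inRange(hsv,(5,150,60),(20,255,255)); m[:, :270]=0;m[:,360:]=0;m[230:]=0
c=max(cv2.findContours(m,cv2.RETR_EXTERNAL,2)[0],key=cv2.contourArea); b=cv2.boxPoints(cv2.minAreaRect(c));print(b)
q=np.array([pix2z(W,u,v,.039) for u,v in b]);print(q.round(4),q.mean(0))
h=np.array([pix2z(W,u,v,.071) for u,v in[(314.5,154),(313.5,211)]]);print('handle',h,h.mean(0),np.degrees(np.arctan2(*(h[1]-h[0])[1::-1])))
E
```

```text
[[ 0.4614 -0.311   0.039 ]
 [ 0.4941 -0.2446  0.039 ]
 [ 0.5831 -0.2883  0.039 ]
 [ 0.5473 -0.3563  0.039 ]] [ 0.52149652 -0.30006966  0.039     ]
[[276. 128.]
 [351. 128.]
 [351. 222.]
 [276. 222.]]
[[ 0.4618 -0.3102  0.039 ]
 [ 0.4946 -0.2459  0.039 ]
 [ 0.5826 -0.2869  0.039 ]
 [ 0.5468 -0.3573  0.039 ]] [ 0.52145443 -0.30004953  0.039     ]
handle [[ 0.49596742 -0.28601029  0.071     ]
 [ 0.54361671 -0.31127753  0.071     ]] [ 0.51979206 -0.29864391  0.071     ] -27.935905996095165
```

View pics/c3.png

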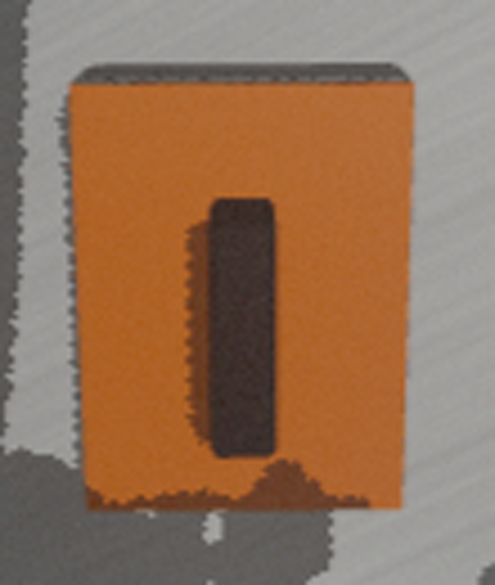

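View pics/c4.png

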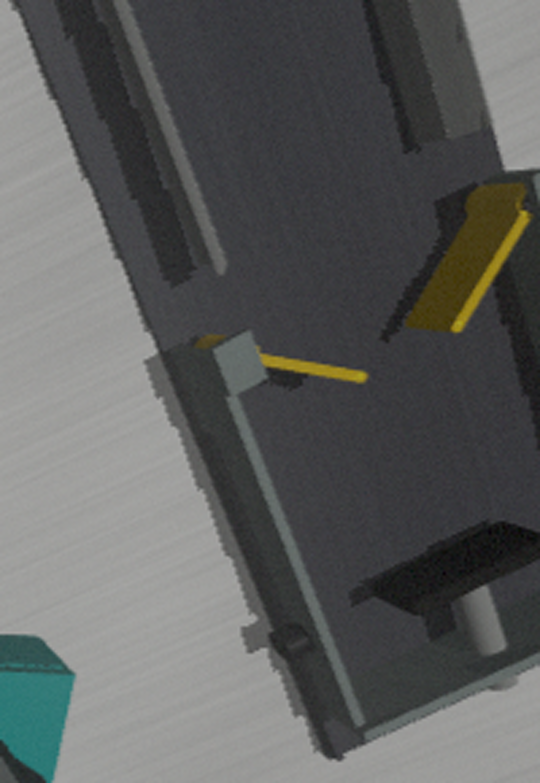

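```bash
python3 - <<'E'
from h import *
go([0.5205,-0.2995,0.046],62.5)
E
```

```text
t 1.87 pos [ 0.5203 -0.3022  0.2077] psi 62.91 tilt 0.13 F [-0.  -2.4 -0.8] w 0.0854
shift cm [ 0.1   0.29 16.17] rz 0.41 rows 3.8781012829495185 q6 -0.05
```

Emit:
apply_moves:
  rows:
    - [0, 0, 0.5, 0, 0, 5, -1]
    - [0, 0, 0.5, 0, 0, 10, -1]
    - [0, 0, 0.5, 0, 0, 10, -1]
    - [0, 0, 0.5, 0, 0, 10, -1]
    - [0, 0, 0.5, 0, 0, 10, -1]

```text
t: 2.28
position: [0.5178, -0.2947, 0.1093]
tcp_rot: [0.237, 0.972, 0.0, -0.001]
wrist_force: [0.5, -0.4, 0.3]
gripper_width: 0.0852
```

```bash
python3 - <<'E'
from h import *
go([0.5205,-0.2995,0.046],62.5)
E
```

```text
t 2.28 pos [ 0.5178 -0.2947  0.1093] psi 62.64 tilt 0.15 F [ 0.5 -0.4  0.3] w 0.0852
shift cm [-0.47 -0.3   6.32] rz 0.14 rows 1.5225358907637467 q6 -0.04
```

Emit:
apply_moves:
  rows:
    - [0, 0, 0, -0.3, -0.3, 1, -1]
    - [0, 0, 0, -0.3, -0.3, 2, -1]
    - [0, 0, 0, -0.3, -0.3, 3, -1]
    - [0, 0, 0, -0.3, -0.3, 3, -1]
    - [0, 0, 0, -0.3, -0.3, 3, -1]

```text
t: 2.7
position: [0.5195, -0.299, 0.0795]
tcp_rot: [0.236, 0.972, 0.0, -0.0]
wrist_force: [-0.6, 0.6, 0.0]
gripper_width: 0.0856
```

```bash
python3 - <<'E'
from h import *
snap('wrist','w2');go([0.5205,-0.2995,0.046],62.5)
E
```

```text
t 2.75 pos [ 0.5198 -0.2991  0.0801] psi 62.65 tilt 0.01 F [ 0.4 -0.5  0. ] w 0.0855
shift cm [-0.08 -0.    3.41] rz 0.15 rows 0.8170373879002569 q6 -0.04
```

View pics/w2.png

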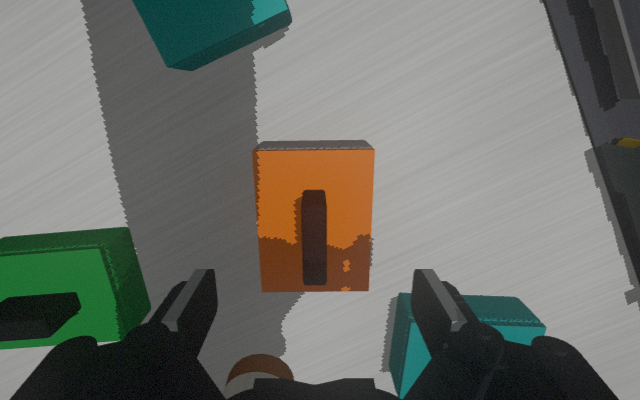

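The handle is centred between the fingers, at pixel (314,238), with nothing in the way. I'm descending and gripping.

Emit:
apply_moves:
  rows:
    - [0, 0, 0, -0.1, 0, 1.5, -1]
    - [0, 0, 0, -0.1, 0, 3, -1]
    - [0, 0, 0, -0.1, 0, 3.3, -1]
    - [0, 0, 0, -0.1, 0, 3.3, -1]
    - [0, 0, 0, -0.1, 0, 3.3, 0]
  force: 40

```text
t: 3.17
position: [0.521, -0.2998, 0.0477]
tcp_rot: [0.236, 0.972, -0.0, 0.0]
wrist_force: [-0.3, -0.6, 0.7]
gripper_width: 0.0749
```

Emit:
apply_moves:
  rows:
    - [0, 0, 0, 0, 0, 0, 1]
    - [0, 0, 0, 0, 0, 0, 1]
    - [0, 0, 0, 0, 0, 0, 1]
    - [0, 0, 0, 0, 0, 0, 1]
    - [0, 0, 0, 0, 0, 0, 1]
  force: 40

```text
t: 3.58
position: [0.521, -0.2997, 0.0474]
tcp_rot: [0.236, 0.972, 0.0, 0.0]
wrist_force: [0.2, 2.4, 12.3]
gripper_width: 0.0125
```

Emit:
apply_moves:
  rows:
    - [0, 0, 0, 0, 0, 0, 1]
    - [0, 0, 0, 0, 0, 0, 1]
    - [0, 0, 0, 0, 0, 0, 1]
    - [0, 0, 0, 0, 0, 0, 1]
    - [0, 0, 0, 0, 0, 0, 1]
  force: 40

```text
t: 4.0
position: [0.521, -0.2997, 0.0475]
tcp_rot: [0.236, 0.972, 0.0, 0.0]
wrist_force: [-0.8, 1.6, 5.9]
gripper_width: 0.0115
```

Emit:
apply_moves:
  rows:
    - [0, 0, 0, 0, 0, -1, 1]
    - [0, 0, 0, 0, 0, -2, 1]
    - [0, 0, 0, 0, 0, -4, 1]
    - [0, 0, 0, 0, 0, -7, 1]
    - [0, 0, 0, 0, 0, -10, 1]
  force: 40

```text
t: 4.42
position: [0.5196, -0.2992, 0.1472]
tcp_rot: [0.237, 0.972, 0.0, -0.002]
wrist_force: [0.9, 0.1, -3.2]
gripper_width: 0.0116
```

Emit:
apply_moves:
  rows:
    - [0, 0, 0, 0, 0, -3, 1]
    - [0, 0, 0, 0, 0, -4, 1]
    - [0, 0, 0, 0, 0, -4, 1]
    - [0, 0, 0, 0, 0, -4, 1]
    - [0, 0, 0, 0, 0, -4, 1]
  force: 40

```text
t: 4.83
position: [0.5199, -0.2992, 0.1846]
tcp_rot: [0.237, 0.972, 0.0, -0.002]
wrist_force: [-0.3, 0.5, -4.8]
gripper_width: 0.0115
```

```bash
python3 - <<'E'
from h import *
snap('wrist','w3');snap('side','s3')
th=np.radians(3.45); u=np.array([np.cos(th),np.sin(th)])
o=np.array([.472,-.0405]); p=o-0.01*u
crop('s3','c5',320,130,480,250,5)
go([*p,0.187],93.45)
E
```

```text
t 4.93 pos [ 0.5197 -0.2991  0.1845] psi 62.64 tilt 0.23 F [-0.1 -0.  -5.2] w 0.0115
shift cm [16.99 20.26 -0.18] rz -30.81 rows 6.340950901984955 q6 -0.04
```

View pics/w3.png

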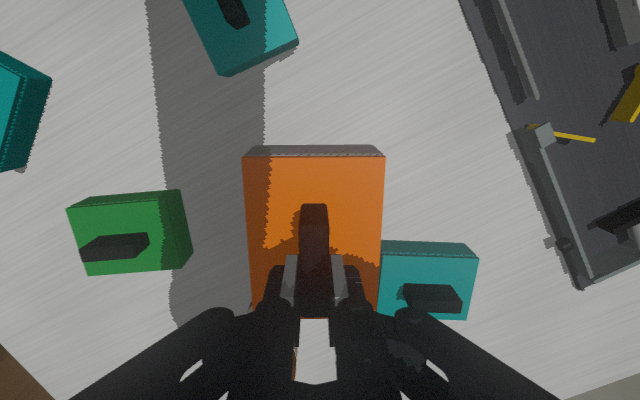

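View pics/s3.png

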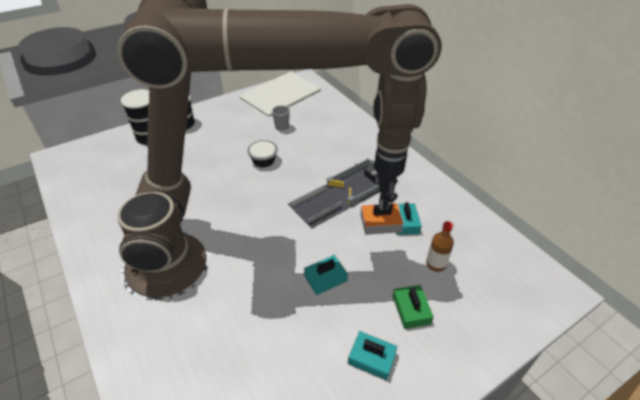

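Emit:
apply_moves:
  rows:
    - [0, 0, -6, 3, 3.5, 0, 1]
    - [0, 0, -12, 6, 7, 0, 1]
    - [0, 0, -18, 9, 10.5, 0, 1]
    - [0, 0, -24, 12, 14, 0, 1]
    - [0, 0, -30.8, 14, 16.5, 0, 1]

```text
t: 5.35
position: [0.4722, -0.0951, 0.1854]
tcp_rot: [-0.032, 0.999, 0.0, -0.001]
wrist_force: [1.1, 1.1, -4.8]
gripper_width: 0.0111
```

```bash
python3 - <<'E'
from h import *
snap('wrist','w4')
th=np.radians(3.45); u=np.array([np.cos(th),np.sin(th)])
o=np.array([.472,-.0405]); p=o-0.01*u
go([*p,0.187],93.45)
E
```

```text
t 5.4 pos [ 0.4704 -0.0884  0.1859] psi 94.35 tilt 0.42 F [-3.8  8.9 -4.7] w 0.0115
shift cm [ 0.48  4.78 -0.08] rz 0.9 rows 1.1513126378910492 q6 -0.27
```

View pics/w4.png

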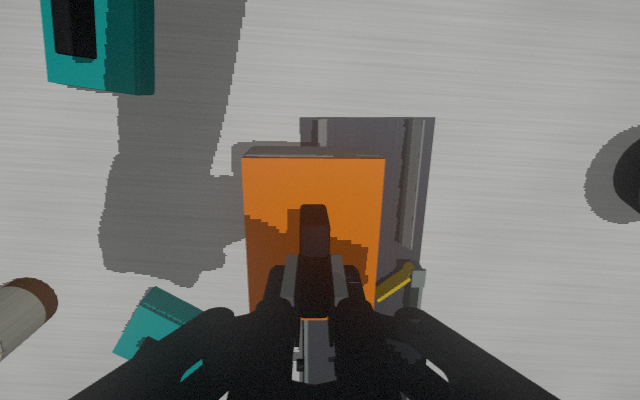

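Emit:
apply_moves:
  rows:
    - [0, 0, 0.5, 0.3, 2, 0, 1]
    - [0, 0, 0.5, 0.3, 4, 0, 1]
    - [0, 0, 0.5, 0.3, 4.8, 0, 1]
    - [0, 0, 0.5, 0.3, 4.8, 0, 1]
    - [0, 0, 0.5, 0.3, 4.8, 0, 1]

```text
t: 5.82
position: [0.4679, -0.0491, 0.1863]
tcp_rot: [-0.026, 1.0, -0.0, -0.001]
wrist_force: [0.1, 0.1, -5.5]
gripper_width: 0.0111
```

Emit:
apply_moves:
  rows:
    - [0, 0, 0, 0, 0, 0, 1]
    - [0, 0, 0, 0, 0, 0, 1]
    - [0, 0, 0, 0, 0, 0, 1]

```text
t: 6.07
position: [0.4681, -0.0498, 0.1868]
tcp_rot: [-0.025, 1.0, -0.0, -0.0]
wrist_force: [0.0, -0.5, -4.6]
gripper_width: 0.011
```

```bash
python3 - <<'E'
from h import *
snap('wrist','w5');snap('side','s5');snap('scene','n5')
crop('w5','c6',220,80,440,320,3)
th=np.radians(3.45); u=np.array([np.cos(th),np.sin(th)])
o=np.array([.472,-.0405]); p=o-0.01*u
go([*p,0.187],93.45)
E
```

```text
t 6.22 pos [ 0.4681 -0.0495  0.1869] psi 92.89 tilt 0.01 F [-0.1 -0.7 -3.8] w 0.0111
shift cm [ 0.57  0.87 -0.01] rz -0.56 rows 0.24821434597216704 q6 -0.16
```

View pics/c6.png

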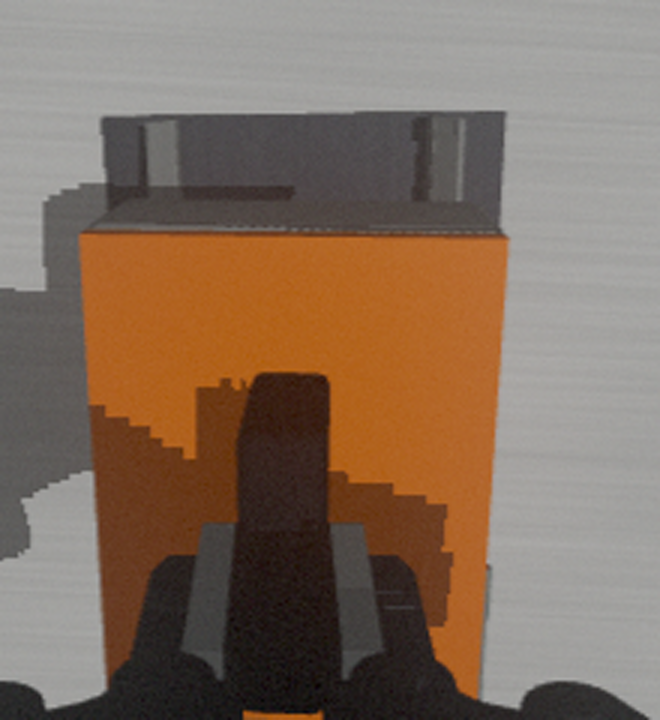

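```bash
python3 - <<'E'
from h import *
W=load('w5'); f=lambda x,y,z:pix2z(W,220+(x+.5)/3-.5,80+(y+.5)/3-.5,z)
a,b=f(102,117,.003),f(505,111,.003); d=b-a; psi=np.degrees(np.arctan2(d[1],d[0]))
th=np.radians(psi-90); u=np.array([np.cos(th),np.sin(th)])
print('lane edge',a,b,np.linalg.norm(d),'yaw',psi-90,'org',(a+b)[:2]/2+.06*u)
zl=.1868-.0475+.039
a,b=f(80,235,zl),f(508,237,zl); d=b-a;psi=np.degrees(np.arctan2(d[1],d[0]))
th=np.radians(psi-90); u=np.array([np.cos(th),np.sin(th)])
print('pan',a,b,np.linalg.norm(d),'yaw',psi-90,'ctr',(a+b)[:2]/2+.05*u)
E
```

```text
lane edge [ 0.41780826 -0.11284046  0.003     ] [0.4092859  0.02022346 0.003     ] 0.13333655534836614 yaw 3.6646250901831365 org [ 0.4734244  -0.04247353]
pan [ 0.42268076 -0.0872789   0.1783    ] [ 0.41942054 -0.01449872  0.1783    ] 0.07285316274436222 yaw 2.5648758191834986 ctr [ 0.47100056 -0.04865128]
```

```bash
python3 - <<'E'
from h import *
crop('s5','c7',280,140,420,240,5.5)
crop('n5','c8',280,160,420,260,5.5)
E
```

```text
(no output)
```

View pics/c7.png

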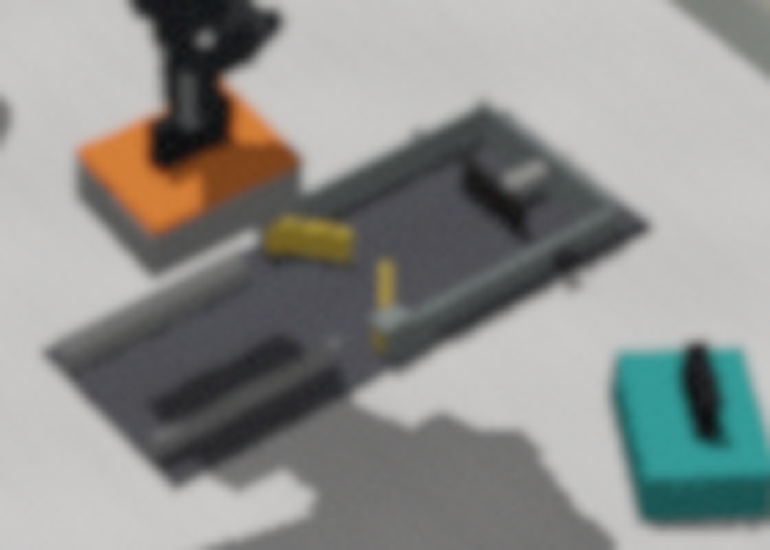

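View pics/c8.png

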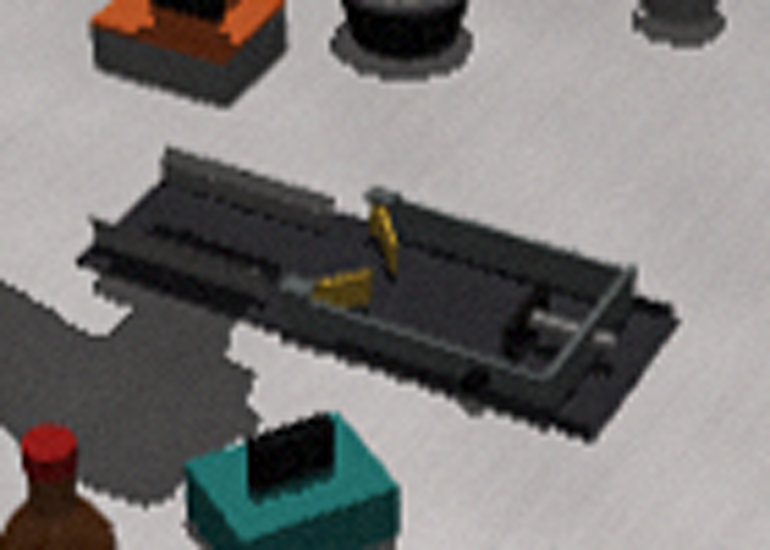

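Emit:
apply_moves:
  rows:
    - [0, 0, -1, 0.7, 0.6, 2, 1]
    - [0, 0, -1, 0.7, 0.6, 5, 1]
    - [0, 0, -1, 0.7, 0.6, 8, 1]
    - [0, 0, -1, 0.7, 0.6, 9, 1]
    - [0, 0, -1, 0.7, 0.6, 9, 1]

```text
t: 6.63
position: [0.4585, -0.0433, 0.0945]
tcp_rot: [-0.034, 0.999, 0.0, -0.003]
wrist_force: [-1.8, 0.1, -3.4]
gripper_width: 0.011
```

Emit:
apply_moves:
  rows:
    - [0, 0, 0, 0, 0, 0, 1]
    - [0, 0, 0, 0, 0, 0, 1]
    - [0, 0, 0, 0, 0, 0, 1]

```text
t: 6.88
position: [0.4622, -0.0435, 0.0989]
tcp_rot: [-0.034, 0.999, -0.0, 0.002]
wrist_force: [-0.5, -0.4, -5.1]
gripper_width: 0.011
```

```bash
python3 - <<'E'
from h import *
snap('wrist','w6');snap('side','s6');snap('scene','n6')
crop('w6','c9',220,60,440,260,3.6)
crop('s6','c10',280,140,420,240,5.5)
go([0.47,-.04,.1],93.6)
E
```

```text
t 7.03 pos [ 0.4616 -0.0434  0.0982] psi 93.94 tilt 0.11 F [-0.8  0.  -4.3] w 0.0112
shift cm [-0.86  0.28 -0.18] rz 0.34 rows 0.2221417355304479 q6 -0.16
```

View pics/c9.png

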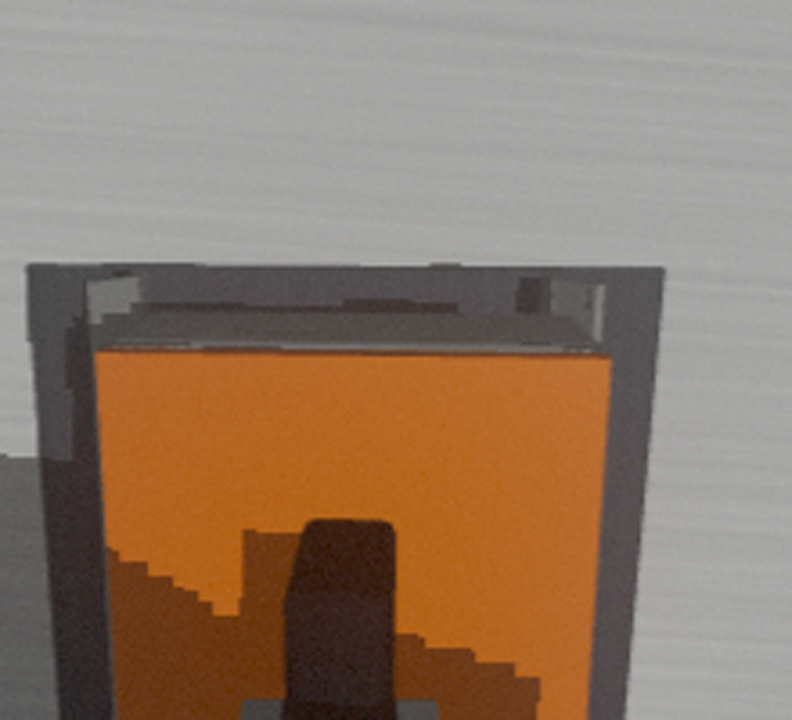

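View pics/c10.png

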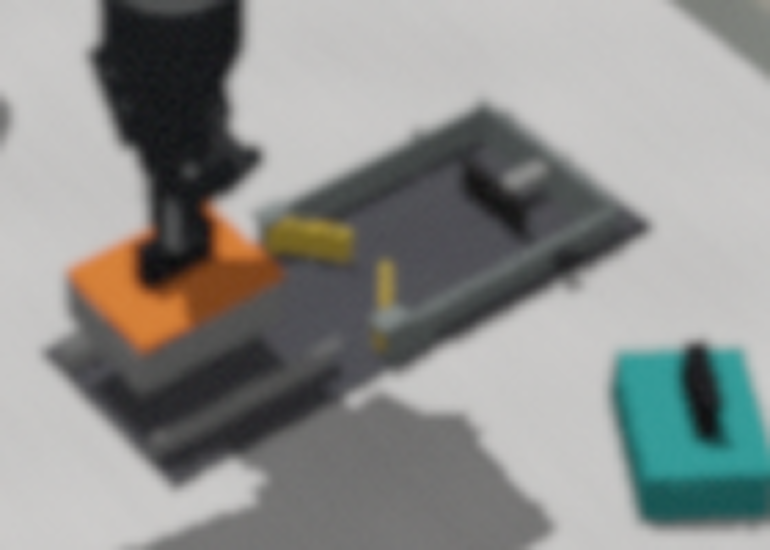

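```bash
python3 - <<'E'
from h import *
W=load('w6'); f=lambda x,y,z:pix2z(W,220+(x+.5)/3.6-.5,60+(y+.5)/3.6-.5,z)
def e(a,b,off):
    d=b-a;psi=np.degrees(np.arctan2(d[1],d[0]));th=np.radians(psi-90); u=np.array([np.cos(th),np.sin(th)])
    return psi-90,np.linalg.norm(d),(a+b)[:2]/2+off*u,u
L=e(f(28,265,.003),f(664,268,.003),.06); print(L)
zl=.0985-.0475+.039
for zl in (zl,zl-.003):
    P=e(f(95,351,zl),f(612,358,zl),.05); print(P)
    d=P[2]-L[2]; u=L[3]; print('pan in lane',d@u,d@[-u[1],u[0]],P[0]-L[0])
# left rail/right rail positions at top z=.03
for p in [(88,280),(140,274),(551,278),(604,284)]: print(f(*p,.03).round(4))
E
```

```text
(np.float64(3.6449942999558687), np.float64(0.13285178185026458), array([ 0.47332966, -0.04231783]), array([0.99797711, 0.06357425]))
(np.float64(3.129836694725782), np.float64(0.07344249955005865), array([ 0.46502145, -0.04265666]), array([0.99850837, 0.05459879]))
pan in lane -0.008312948682722619 0.00019004407985833034 -0.5151576052300868
(np.float64(3.1298366947257534), np.float64(0.07472040191008075), array([ 0.46559932, -0.0425815 ]), array([0.99850837, 0.05459879]))
pan in lane -0.007731469927023523 0.0002283127415414209 -0.5151576052301152
[ 0.416  -0.0947  0.03  ]
[ 0.4142 -0.085   0.03  ]
[ 0.4097 -0.008   0.03  ]
[0.4101 0.0021 0.03  ]
```

Emit:
apply_moves:
  rows:
    - [0, 0, -0.5, 0, 0, 1, 1]
    - [0, 0, -0.5, 0, 0, 2, 1]
    - [0, 0, -0.5, 0, 0, 2.8, 1]
    - [0, 0, -0.5, 0, 0, 3.3, 1]
    - [0, 0, -0.5, 0, 0, 3.5, 1]

```text
t: 7.45
position: [0.46, -0.0435, 0.0607]
tcp_rot: [-0.039, 0.999, -0.0, -0.001]
wrist_force: [0.2, -0.4, -4.8]
gripper_width: 0.0109
```

Emit:
apply_moves:
  rows:
    - [0, 0, 0, 0, 0, 0.3, 1]
    - [0, 0, 0, 0, 0, 0.6, 1]
    - [0, 0, 0, 0, 0, 0.9, 1]
    - [0, 0, 0, 0, 0, 1.1, 1]
    - [0, 0, 0, 0, 0, 1.2, 1]

```text
t: 7.87
position: [0.4612, -0.0415, 0.0516]
tcp_rot: [-0.039, 0.999, 0.002, 0.001]
wrist_force: [-7.9, 8.4, 16.5]
gripper_width: 0.0112
```

```bash
python3 - <<'E'
from h import *
snap('wrist','w7');snap('side','s7');snap('scene','n7')
crop('w7','c11',220,60,440,260,3.6)
crop('n7','c12',280,160,420,260,5.5)
go([0.47,-.04,.0505],93.6)
E
```

```text
t 8.02 pos [ 0.4612 -0.0417  0.0518] psi 94.5 tilt 0.23 F [-5.6  7.  11.5] w 0.0112
shift cm [-0.89  0.1   0.13] rz 0.9 rows 0.21740895443432892 q6 -0.17
```

View pics/c11.png

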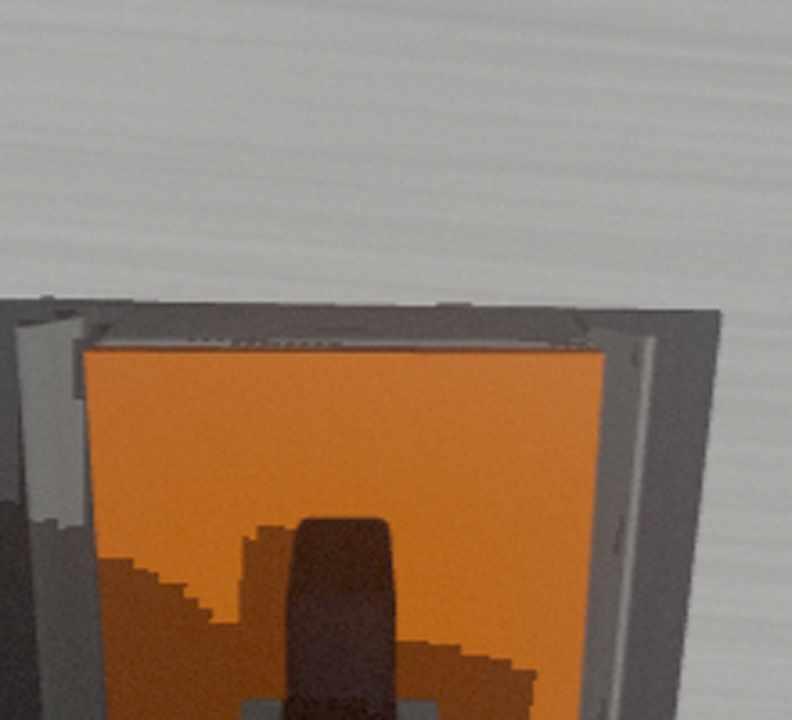

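View pics/c12.png

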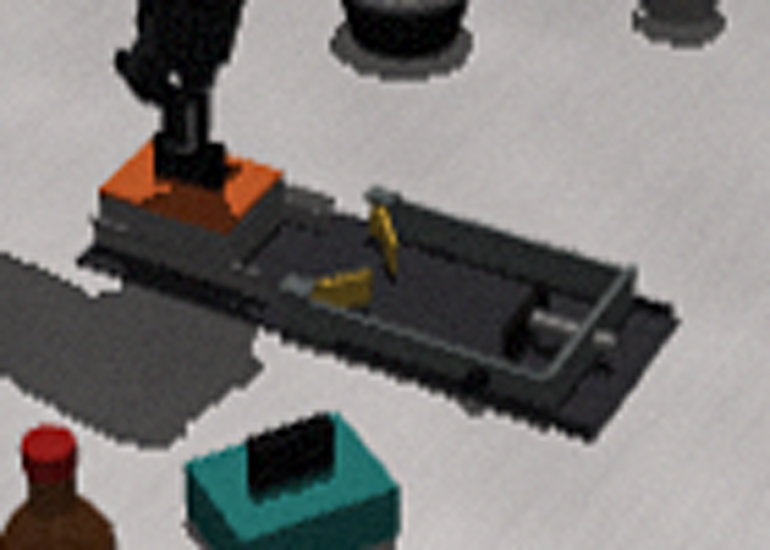

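```bash
python3 - <<'E'
from h import *
W=load('w7'); f=lambda x,y,z:pix2z(W,220+(x+.5)/3.6-.5,60+(y+.5)/3.6-.5,z)
def e(a,b,off):
    d=b-a;psi=np.degrees(np.arctan2(d[1],d[0]));th=np.radians(psi-90); u=np.array([np.cos(th),np.sin(th)])
    return psi-90,np.linalg.norm(d),(a+b)[:2]/2+off*u,u
L=e(f(-3,299,.003),f(720,312,.003),.06); print(L)
P=e(f(85,352,.042),f(604,351,.042),.05); print(P)
d=P[2]-L[2]; u=L[3]; print('pan in lane',d@u,d@[-u[1],u[0]],P[0]-L[0])
for p,z in [((100,600),.03),((618,600),.03),((99,600),.042),((588,600),.042)]:
    q=f(*p,z)[:2]-np.array([.4733,-.0423]); print(p,q@u,q@[-u[1],u[0]])
crop('w7','c13',200,120,440,320,3.3)
E
```

```text
(np.float64(3.4042788074204253), np.float64(0.12480130668982618), array([ 0.47301194, -0.03869263]), array([0.9982354 , 0.05938092]))
(np.float64(4.532591928835373), np.float64(0.07397153525622395), array([ 0.46376653, -0.04116078]), array([0.99687254, 0.07902617]))
pan in lane -0.00937565885723126 -0.0019147909430538488 1.1283131214149478
(100, 600) -0.015645732495175226 -0.03814998318651392
(618, 600) -0.017062195103869308 0.04627581455416714
(99, 600) -0.020614275284992545 -0.03592576060430868
(588, 600) -0.021864632740357326 0.03859962748730108
```

View pics/c13.png

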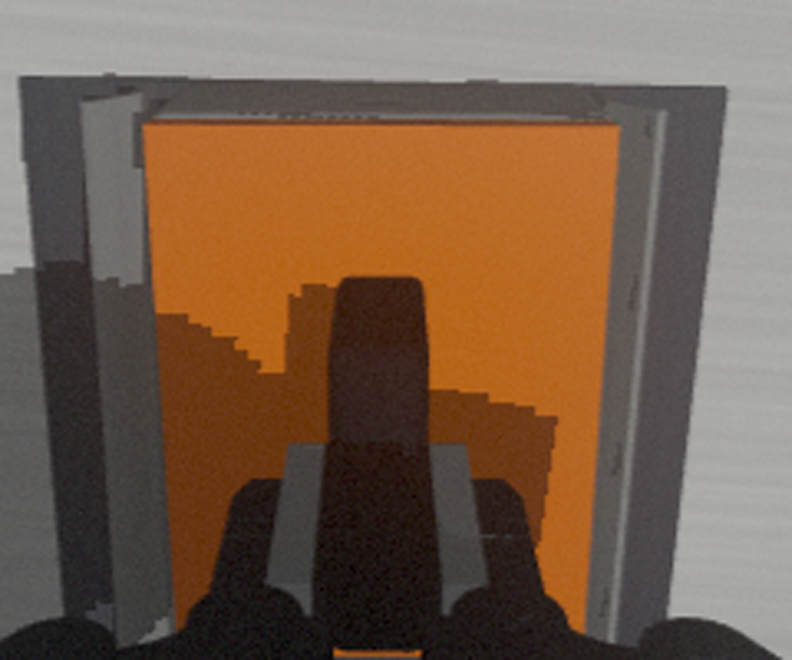

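Emit:
apply_moves:
  rows:
    - [0, 0, 0.4, 0, 0.1, -0.05, 1]
    - [0, 0, 0.9, 0, 0.2, -0.05, 1]
    - [0, 0, 0.9, 0, 0.2, -0.05, 1]

```text
t: 8.27
position: [0.4614, -0.0408, 0.0514]
tcp_rot: [-0.031, 1.0, 0.0, 0.001]
wrist_force: [-1.7, 2.9, 6.3]
gripper_width: 0.011
```

```bash
python3 - <<'E'
from h import *
snap('wrist','w8');snap('scene','n8')
crop('w8','c14',200,120,440,320,3.3)
go([0.47,-.04,.0505],93.6);print(r.state()['wrist_torque'])
E
```

```text
t 8.37 pos [ 0.4614 -0.0408  0.0513] psi 93.57 tilt 0.12 F [-0.9  2.9  6.4] w 0.0108
shift cm [-0.87  0.03  0.08] rz -0.03 rows 0.20908823209525593 q6 -0.15
[0.55289765 0.37028019 0.04254414]
```

View pics/c14.png

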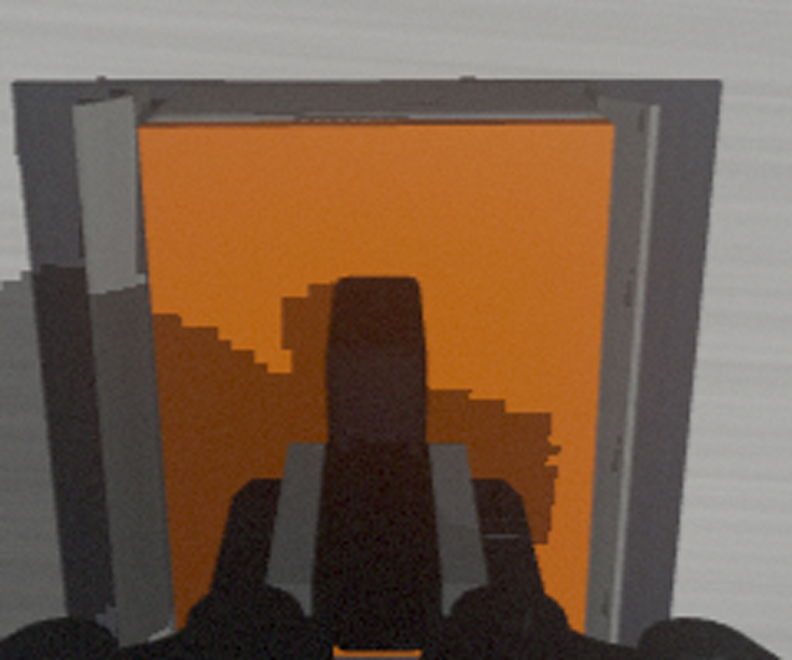

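Emit:
apply_moves:
  rows:
    - [0, 0, 0, 0, 0, 0, 0.5]
    - [0, 0, 0, 0, 0, 0, 0.3]
    - [0, 0, 0, 0, 0, 0, 0.2]
    - [0, 0, 0, 0, 0, 0, 0.2]
    - [0, 0, 0, 0, 0, 0, 0.2]

```text
t: 8.78
position: [0.4605, -0.0414, 0.0503]
tcp_rot: [-0.031, 1.0, -0.0, -0.0]
wrist_force: [0.4, -0.3, -0.3]
gripper_width: 0.0343
```

```bash
python3 - <<'E'
from h import *
snap('wrist','w9');snap('scene','n9');snap('side','s9')
crop('w9','c15',200,120,440,320,3.3)
crop('n9','c16',280,160,420,260,5.5)
crop('s9','c17',280,140,420,240,5.5)
go([0.47,-.04,.0505],93.6);print(r.state()['wrist_torque'])
E
```

```text
t 8.93 pos [ 0.4605 -0.0414  0.0504] psi 93.53 tilt 0.01 F [ 0.4 -0.8  0.6] w 0.0343
shift cm [-0.95  0.08 -0.01] rz -0.07 rows 0.22927268405677625 q6 -0.15
[-0.03481432 -0.05911137  0.04799283]
```

View pics/c15.png

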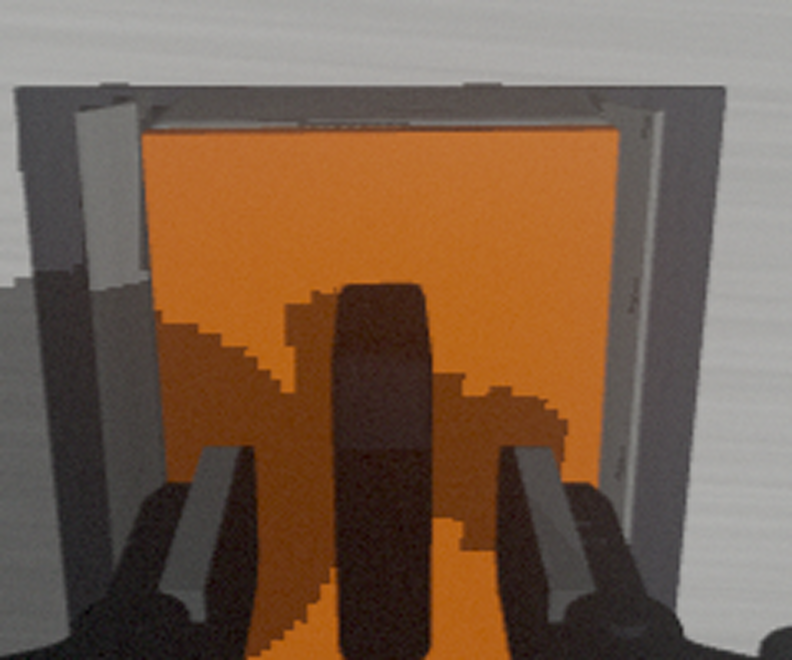

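View pics/c16.png

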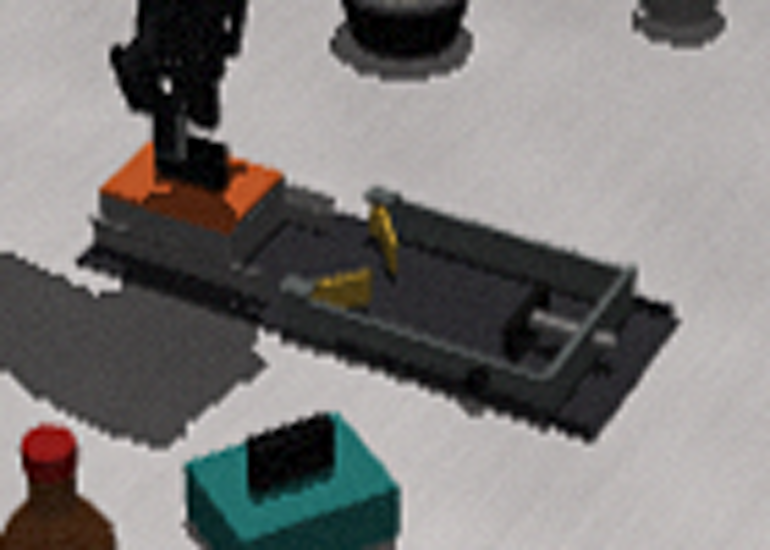

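View pics/c17.png

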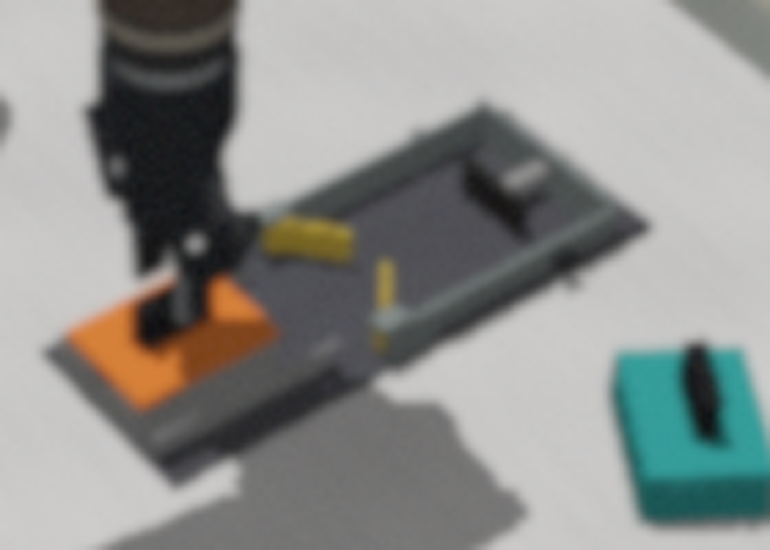

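```bash
python3 - <<'E'
from h import *
W=load('w9'); f=lambda x,y,z:pix2z(W,200+(x+.5)/3.3-.5,120+(y+.5)/3.3-.5,z)
def e(a,b,off):
    d=b-a;psi=np.degrees(np.arctan2(d[1],d[0]));th=np.radians(psi-90); u=np.array([np.cos(th),np.sin(th)])
    return psi-90,np.linalg.norm(d),(a+b)[:2]/2+off*u,u
L=e(f(16,87,.003),f(725,88,.003),.06); print(L)
P=e(f(143,131,.042),f(618,128,.042),.05); print(P)
d=P[2]-L[2]; u=L[3]; n=np.array([-u[1],u[0]]);print('pan in lane',d@u,d@n,P[0]-L[0])
for p,z in [((93,300),.03),((633,300),.03),((108,470),.03),((618,470),.03),((340,300),.074),((426,300),.074)]:
    q=f(*p,z)[:2]-L[2]; print(p,(q@u).round(4),(q@n).round(4))
q=np.array(r.state()['position'])[:2]-L[2]; print('tcp',q@u,q@n)
for c,nm in[('n9','scene')]:pass
E
```

```text
(np.float64(3.42425228267507), np.float64(0.13291480290883922), array([ 0.47336806, -0.04264094]), array([0.99821464, 0.05972891]))
(np.float64(3.870128843323201), np.float64(0.07345870681937466), array([ 0.46369184, -0.04110679]), array([0.9977196 , 0.06749514]))
pan in lane -0.009567307973965449 0.0021093555004544143 0.44587656064813075
(93, 300) -0.0273 -0.0481
(633, 300) -0.0274 0.0457
(108, 470) 0.0058 -0.048
(618, 470) 0.0056 0.0454
(340, 300) -0.043 -0.0037
(426, 300) -0.043 0.0077
tcp -0.012728167582129897 0.002008511877803849
```

```bash
python3 - <<'E'
from h import *
th=np.radians(3.5);u=np.array([np.cos(th),np.sin(th)]);n=np.array([-u[1],u[0]])
for fn,off,pts,lane,org in [('s9',(280,140),[(68,333),(280,330),(140,410)],[(45,352),(177,487),(650,228)],None),('n9',(280,160),[(101,190),(150,143),(283,178),(235,230)],[(78,262),(592,438),(680,318)],None)]:
    W=load(fn); f=lambda x,y,z:pix2z(W,off[0]+(x+.5)/5.5-.5,off[1]+(y+.5)/5.5-.5,z)[:2]
    P=[f(*p,.042) for p in pts]; L=[f(*p,.003) for p in lane]
    if fn=='s9':
        c=(P[0]+P[1])/2; o=(L[0]+L[1])/2+.06*u; ln=[L[1],L[2]]
    else:
        c=np.mean(P,0); o=(L[1]+L[2])/2-.31*u; ln=[L[0],L[1]]
    # lateral via -y floor edge (at -67mm)
    print(fn,'pan',c.round(4),'org',o.round(4),'pan in lane',((c-o)@u).round(4),((c-o)@n).round(4),'floor edge lat rel pan',[((q-c)@n).round(4) for q in ln],'lid corners lat',[((p-o)@n).round(4) for p in P])
E
```

```text
s9 pan [ 0.4623 -0.0378] org [ 0.4741 -0.0401] pan in lane -0.0117 0.003 floor edge lat rel pan [np.float64(-0.0691), np.float64(-0.0676)] lid corners lat [np.float64(0.0377), np.float64(-0.0316), np.float64(-0.0361)]
n9 pan [ 0.4654 -0.0458] org [ 0.4716 -0.0423] pan in lane -0.0065 -0.0031 floor edge lat rel pan [np.float64(-0.065), np.float64(-0.064)] lid corners lat [np.float64(-0.0374), np.float64(0.0258), np.float64(0.0327), np.float64(-0.0336)]
```

Emit:
apply_moves:
  rows:
    - [0, 0, 0, 0, 0, -0.05, 0.6]
    - [0, 0, 0, 0, 0, -0.1, 1]
    - [0, 0, 0, 0, 0, -0.1, 1]
    - [0, 0, 0, 0, 0, -0.1, 1]
    - [0, 0, 0, 0, 0, -0.1, 1]
  force: 30

```text
t: 9.35
position: [0.4605, -0.0411, 0.0514]
tcp_rot: [-0.031, 1.0, 0.0, -0.0]
wrist_force: [0.2, 0.9, -1.0]
gripper_width: 0.0119
```

Emit:
apply_moves:
  rows:
    - [0, 0, 0, 0, 0, 0, 1]
    - [0, 0, 0, 0, 0, 0, 1]
    - [0, 0, 0, 0, 0, 0, 1]

```text
t: 9.6
position: [0.4606, -0.0412, 0.0515]
tcp_rot: [-0.031, 1.0, 0.0, -0.0]
wrist_force: [-0.4, 1.9, -0.5]
gripper_width: 0.0118
```

```bash
python3 - <<'E'
from h import *
go([0.47,-.04,.0505],93.6);print(r.state()['wrist_torque'])
E
```

```text
t 9.6 pos [ 0.4606 -0.0412  0.0515] psi 93.55 tilt 0.01 F [-0.4  1.9 -0.5] w 0.0118
shift cm [-0.95  0.06  0.1 ] rz -0.05 rows 0.2291641126221865 q6 -0.15
[0.36896268 0.05752677 0.00649572]
```

Emit:
apply_moves:
  rows:
    - [0, 0, 0, 0, -0.1, 0, 1]
    - [0, 0, 0, 0, -0.1, 0, 1]
    - [0, 0, 0, 0, -0.1, 0, 1]

```text
t: 9.85
position: [0.4606, -0.0424, 0.0515]
tcp_rot: [-0.031, 1.0, -0.0, -0.0]
wrist_force: [0.1, 2.0, -0.7]
gripper_width: 0.0119
```

Emit:
apply_moves:
  rows:
    - [0, 0, 0, 0, 0.2, 0, 1]
    - [0, 0, 0, 0, 0.2, 0, 1]
    - [0, 0, 0, 0, 0.2, 0, 1]

```text
t: 10.1
position: [0.4604, -0.0407, 0.0513]
tcp_rot: [-0.031, 1.0, -0.0, -0.0]
wrist_force: [-1.2, -0.1, -2.8]
gripper_width: 0.0122
```

Emit:
apply_moves:
  rows:
    - [0, 0, 0, 0, 0.15, 0, 1]
    - [0, 0, 0, 0, 0.15, 0, 1]
    - [0, 0, 0, 0, 0.15, 0, 1]

```text
t: 10.35
position: [0.4603, -0.0392, 0.0515]
tcp_rot: [-0.031, 1.0, -0.001, -0.0]
wrist_force: [-0.7, -3.7, -1.5]
gripper_width: 0.012
```

Emit:
apply_moves:
  rows:
    - [0, 0, 0, 0, -0.25, 0, 1]
    - [0, 0, 0, 0, -0.25, 0, 1]
    - [0, 0, 0, 0, -0.25, 0, 1]

```text
t: 10.6
position: [0.4606, -0.0409, 0.0515]
tcp_rot: [-0.031, 1.0, 0.001, 0.0]
wrist_force: [-0.2, 1.7, -2.7]
gripper_width: 0.0117
```

```bash
python3 - <<'E'
from h import *
th=np.radians(3.5);u=np.array([np.cos(th),np.sin(th)]);n=np.array([-u[1],u[0]])
for fn,off,o,pts in [('s5',(280,140),np.array([.4741,-.0401]),dict(tipR=(385,262),tipL=(352,228),postR=(395,315),buf=(495,190))),('n5',(280,160),np.array([.4714,-.0413]),dict(tipR=(372,270),tipL=(393,237),postR=(295,285),postL=(380,193)))]:
    W=load(fn); f=lambda x,y,z:pix2z(W,off[0]+(x+.5)/5.5-.5,off[1]+(y+.5)/5.5-.5,z)[:2]
    for k,p in pts.items():
        q=f(*p,.035 if 'post' in k else .033)-o; print(fn,k,(q@u).round(4),(q@n).round(4))
W=load('w1'); f=lambda x,y,z:pix2z(W,440+(x+.5)/2.7-.5,0+(y+.5)/2.7-.5,z)[:2]
o=np.array([.4733,-.0424])
for k,p,z in [('tipR',(365,377),.033),('tipL',(457,330),.033),('postR',(240,365),.035),('buf L',(497,523),.033),('bufbottom',(355,600),.003)]:
    q=f(*p,z)-o; print('w1',k,(q@u).round(4),(q@n).round(4))
go([0.4605,-.0417,.0505],93.5)
E
```

```text
s5 tipR 0.1294 -0.0155
s5 tipL 0.1323 0.0196
s5 postR 0.1041 -0.0556
s5 buf 0.2254 -0.0049
n5 tipR 0.1361 -0.0194
n5 tipL 0.1311 0.0187
n5 postR 0.1029 -0.0591
n5 postL 0.1018 0.0562
w1 tipR 0.1316 -0.0185
w1 tipL 0.1319 0.0151
w1 postR 0.1034 -0.0574
w1 buf L 0.2124 0.0087
w1 bufbottom 0.2384 -0.0331
t 10.6 pos [ 0.4606 -0.0409  0.0515] psi 93.54 tilt 0.07 F [-0.2  1.7 -2.7] w 0.0117
shift cm [ 0.02 -0.07  0.1 ] rz 0.04 rows 0.030343635779006815 q6 -0.15
```

Emit:
apply_moves:
  rows:
    - [0, 0, 0, -0.6, 0, 0, 1]
    - [0, 0, 0, -1.3, 0, 0, 1]
    - [0, 0, 0, -2, 0, 0, 1]
    - [0, 0, 0, -2.7, 0, 0, 1]
    - [0, 0, 0, -3, 0, 0, 1]

```text
t: 11.02
position: [0.4921, -0.0394, 0.0514]
tcp_rot: [-0.031, 1.0, -0.0, 0.0]
wrist_force: [-1.0, -0.0, -3.3]
gripper_width: 0.012
```

```bash
python3 - <<'E'
from h import *
th=np.radians(3.5);go([0.4606+.2*np.cos(th),-.0409+.2*np.sin(th),.0515],93.5)
E
```

```text
t 11.02 pos [ 0.4921 -0.0394  0.0514] psi 93.55 tilt 0.03 F [-1.  -0.  -3.3] w 0.012
shift cm [-1.685e+01  3.000e-02 -1.000e-02] rz 0.05 rows 4.040910982339692 q6 -0.14
```

Emit:
apply_moves:
  rows:
    - [0, 0, 0, -0.7, 0, 0.02, 1]
    - [0, 0, 0, -1.5, 0, 0.03, 1]
    - [0, 0, 0, -2.3, 0, 0.03, 1]
    - [0, 0, 0, -3.1, 0, 0.03, 1]
    - [0, 0, 0, -3.5, 0, 0.03, 1]

```text
t: 11.43
position: [0.527, -0.0372, 0.0513]
tcp_rot: [-0.031, 1.0, -0.0, 0.0]
wrist_force: [-2.1, -0.9, 1.3]
gripper_width: 0.0121
```

Emit:
apply_moves:
  rows:
    - [0, 0, 0, -0.6, 0, 0, 1]
    - [0, 0, 0, -1.2, 0, 0, 1]
    - [0, 0, 0, -1.8, 0, 0, 1]
    - [0, 0, 0, -2.4, 0, 0, 1]
    - [0, 0, 0, -3, 0, 0, 1]

```text
t: 11.85
position: [0.5535, -0.0357, 0.052]
tcp_rot: [-0.031, 1.0, -0.0, -0.002]
wrist_force: [-10.1, -0.9, 8.3]
gripper_width: 0.0119
```

```bash
python3 - <<'E'
from h import *
snap('scene','n10')
crop('n10','c18',280,160,420,260,5.5)
th=np.radians(3.5);u=np.array([np.cos(th),np.sin(th)])
p=r.state()['position'][:2]-np.array([.4606,-.0409]);print('pan x',-.010+p@u)
go([0.4606+.2*np.cos(th),-.0409+.2*np.sin(th),.0515],93.5)
E
```

```text
pan x 0.08488326065574664
t 11.9 pos [ 0.5553 -0.0356  0.0519] psi 93.53 tilt 0.08 F [-5.  -0.1  3.6] w 0.012
shift cm [-10.51   0.04   0.02] rz 0.03 rows 2.5208271027467735 q6 -0.13
```

View pics/c18.png

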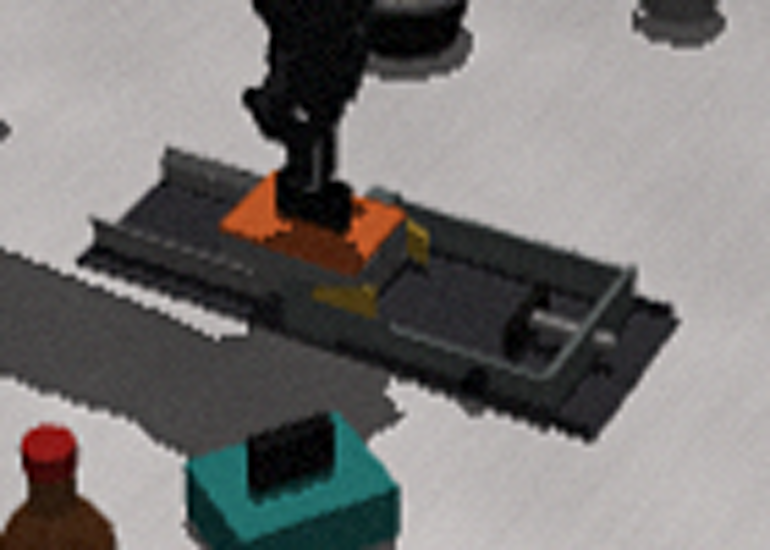

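Emit:
apply_moves:
  rows:
    - [0, 0, 0, -0.4, 0, 0, 1]
    - [0, 0, 0, -0.8, 0, 0, 1]
    - [0, 0, 0, -1.2, 0, 0, 1]
    - [0, 0, 0, -1.6, 0, 0, 1]
    - [0, 0, 0, -2, 0, 0, 1]

```text
t: 12.32
position: [0.5751, -0.0343, 0.0513]
tcp_rot: [-0.031, 1.0, -0.0, -0.0]
wrist_force: [-4.1, -0.1, 1.5]
gripper_width: 0.0118
```

Emit:
apply_moves:
  rows:
    - [0, 0, 0, -0.4, 0, 0, 1]
    - [0, 0, 0, -0.8, 0, 0, 1]
    - [0, 0, 0, -1.2, 0, 0, 1]
    - [0, 0, 0, -1.6, 0, 0, 1]
    - [0, 0, 0, -2, 0, 0, 1]

```text
t: 12.73
position: [0.5956, -0.0329, 0.0513]
tcp_rot: [-0.031, 1.0, 0.0, -0.0]
wrist_force: [-5.1, 0.0, 2.5]
gripper_width: 0.012
```

Emit:
apply_moves:
  rows:
    - [0, 0, 0, -0.4, 0, 0, 1]
    - [0, 0, 0, -0.8, 0, 0, 1]
    - [0, 0, 0, -1.2, 0, 0, 1]
    - [0, 0, 0, -1.6, 0, 0, 1]
    - [0, 0, 0, -2, 0, 0, 1]

```text
t: 13.15
position: [0.6156, -0.0317, 0.0513]
tcp_rot: [-0.031, 1.0, -0.0, -0.0]
wrist_force: [-5.1, -0.1, 2.8]
gripper_width: 0.0115
```

```bash
python3 - <<'E'
from h import *
snap('scene','n11')
crop('n11','c19',280,160,420,260,5.5)
th=np.radians(3.5);u=np.array([np.cos(th),np.sin(th)])
p=r.state()['position'][:2]-np.array([.4606,-.0409]);print('pan x',-.010+p@u)
go([0.4606+.2*np.cos(th),-.0409+.2*np.sin(th),.0515],93.5)
E
```

```text
pan x 0.14618844277468104
t 13.2 pos [ 0.6165 -0.0317  0.0513] psi 93.54 tilt 0.05 F [-3.1 -1.   0.6] w 0.0123
shift cm [-4.38  0.03 -0.02] rz 0.04 rows 1.050678015978356 q6 -0.11
```

View pics/c19.png

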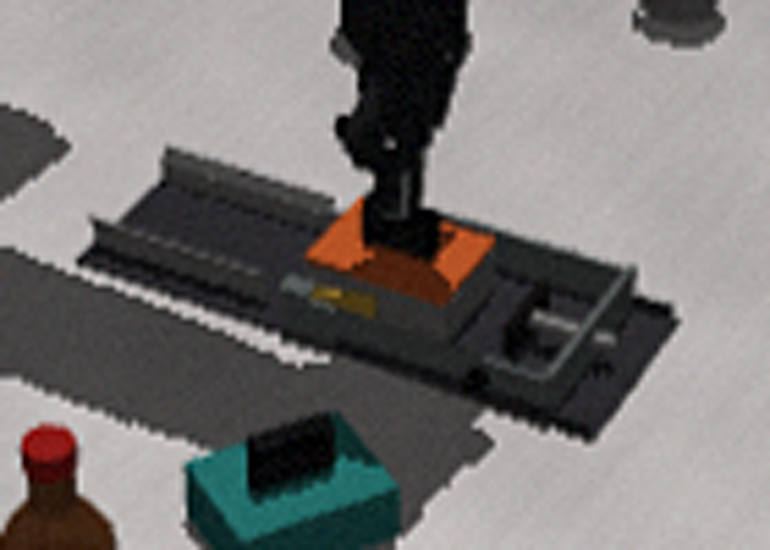

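Emit:
apply_moves:
  rows:
    - [0, 0, 0, -0.4, 0, 0, 1]
    - [0, 0, 0, -0.8, 0, 0, 1]
    - [0, 0, 0, -1.2, 0, 0, 1]
    - [0, 0, 0, -1.6, 0, 0, 1]
    - [0, 0, 0, -2, 0, 0, 1]

```text
t: 13.62
position: [0.6353, -0.0305, 0.0512]
tcp_rot: [-0.031, 1.0, 0.0, -0.0]
wrist_force: [-6.1, 0.1, 3.2]
gripper_width: 0.012
```

Emit:
apply_moves:
  rows:
    - [0, 0, 0, -0.3, 0, 0, 1]
    - [0, 0, 0, -0.6, 0, 0, 1]
    - [0, 0, 0, -0.9, 0, 0, 1]
    - [0, 0, 0, -1.2, 0, 0, 1]
    - [0, 0, 0, -1.2, 0, 0, 1]

```text
t: 14.03
position: [0.6479, -0.0297, 0.0512]
tcp_rot: [-0.031, 1.0, 0.0, 0.0]
wrist_force: [-4.0, 0.3, 1.9]
gripper_width: 0.012
```

```bash
cat > st.py <<'E'
from h import *
import sys
if len(sys.argv)>1:
    snap('scene',sys.argv[1]); crop(sys.argv[1],'c_'+sys.argv[1],280,160,420,260,5.5)
    snap('side',sys.argv[1]+'s'); crop(sys.argv[1]+'s','c_'+sys.argv[1]+'s',280,140,420,240,5.5)
th=np.radians(3.5);u=np.array([np.cos(th),np.sin(th)])
p=r.state()['position'][:2]-np.array([.4606,-.0409]);print('pan x',-.010+p@u)
go([0.4606+.207*np.cos(th),-.0409+.207*np.sin(th),.0513],93.5)
E
python3 st.py n12
```

```text
pan x 0.1776612161461025
t 14.13 pos [ 0.6479 -0.0297  0.0513] psi 93.54 tilt 0.07 F [-3.2 -0.4  0.5] w 0.0121
shift cm [-1.93  0.03 -0.  ] rz 0.04 rows 0.46380524250368926 q6 -0.11
```

View pics/c_n12.png

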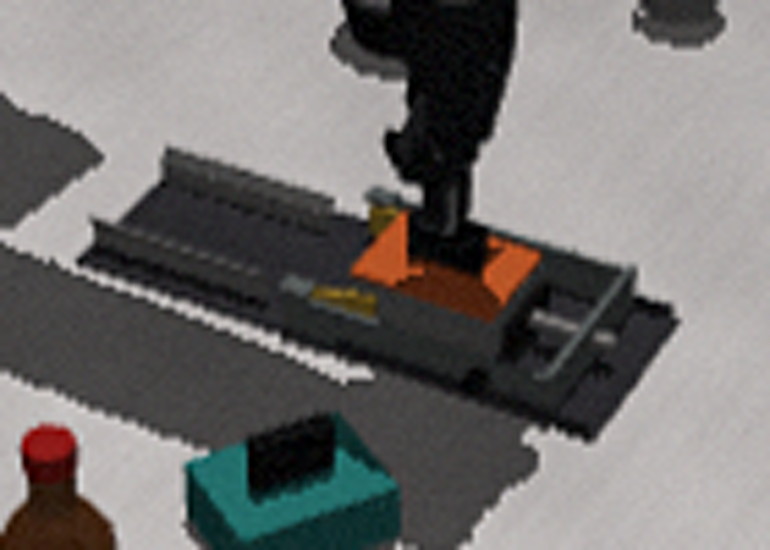

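View pics/c_n12s.png

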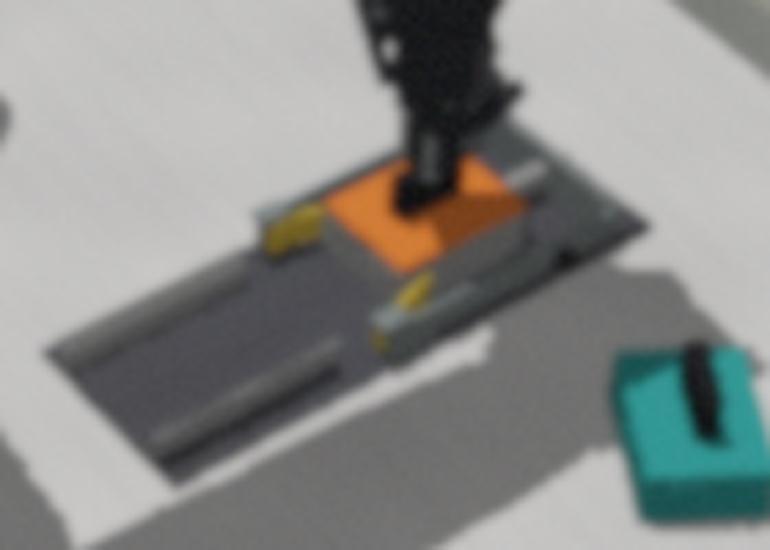

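Emit:
apply_moves:
  rows:
    - [0, 0, 0, -0.2, 0, 0, 1]
    - [0, 0, 0, -0.4, 0, 0, 1]
    - [0, 0, 0, -0.4, 0, 0, 1]

```text
t: 14.38
position: [0.651, -0.0295, 0.0513]
tcp_rot: [-0.031, 1.0, 0.0, -0.0]
wrist_force: [-5.6, 0.0, 2.7]
gripper_width: 0.0116
```

Emit:
apply_moves:
  rows:
    - [0, 0, 0, -0.2, 0, 0, 1]
    - [0, 0, 0, -0.4, 0, 0, 1]
    - [0, 0, 0, -0.4, 0, 0, 1]

```text
t: 14.63
position: [0.6541, -0.0293, 0.0514]
tcp_rot: [-0.031, 1.0, 0.0, -0.001]
wrist_force: [-8.8, 0.5, 6.1]
gripper_width: 0.0121
```

Emit:
apply_moves:
  rows:
    - [0, 0, 0, -0.2, 0, 0, 1]
    - [0, 0, 0, -0.4, 0, 0, 1]
    - [0, 0, 0, -0.4, 0, 0, 1]

```text
t: 14.88
position: [0.6577, -0.029, 0.0515]
tcp_rot: [-0.031, 1.0, 0.0, -0.001]
wrist_force: [-9.2, -1.0, 8.0]
gripper_width: 0.012
```

```bash
python3 st.py n13
```

```text
pan x 0.18745059788379279
t 14.98 pos [ 0.6577 -0.0291  0.0515] psi 93.53 tilt 0.14 F [-9.8  0.8  7.3] w 0.0118
shift cm [-0.96  0.02  0.02] rz 0.03 rows 0.2291331429739558 q6 -0.11
```

View pics/c_n13.png

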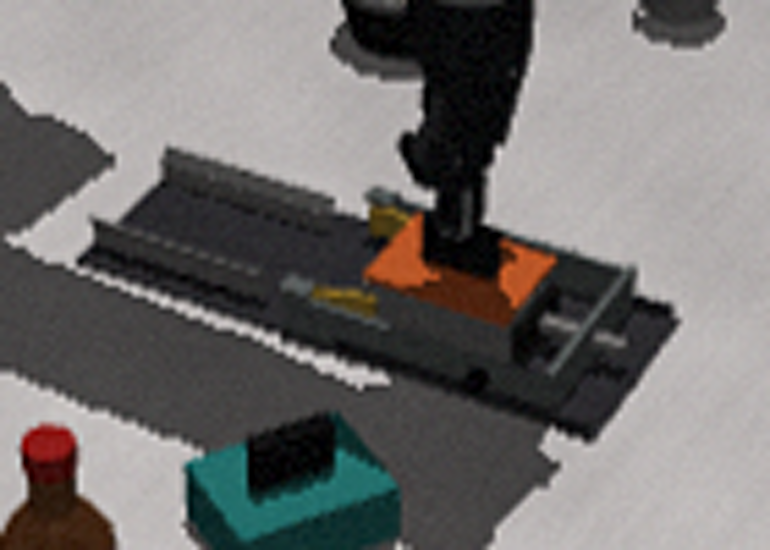

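View pics/c_n13s.png

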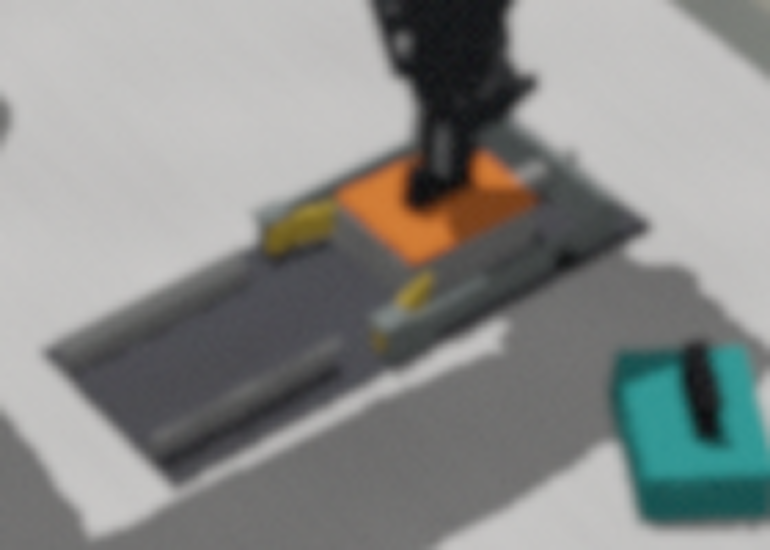

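Emit:
apply_moves:
  rows:
    - [0, 0, 0, -0.2, 0, -0.02, 1]
    - [0, 0, 0, -0.4, 0, -0.02, 1]
    - [0, 0, 0, -0.4, 0, -0.02, 1]

```text
t: 15.23
position: [0.6614, -0.0288, 0.0518]
tcp_rot: [-0.031, 1.0, 0.0, -0.002]
wrist_force: [-10.8, -0.5, 7.9]
gripper_width: 0.0122
```

Emit:
apply_moves:
  rows:
    - [0, 0, 0, -0.2, 0, -0.01, 1]
    - [0, 0, 0, -0.4, 0, -0.01, 1]
    - [0, 0, 0, -0.4, 0, -0.01, 1]

```text
t: 15.48
position: [0.665, -0.0286, 0.052]
tcp_rot: [-0.031, 1.0, -0.0, -0.002]
wrist_force: [-12.1, -0.1, 10.1]
gripper_width: 0.0115
```

```bash
python3 st.py n14
```

```text
pan x 0.19479757951980875
t 15.58 pos [ 0.665  -0.0286  0.052 ] psi 93.53 tilt 0.2 F [-11.4   1.2   8.9] w 0.0122
shift cm [-0.22  0.02  0.07] rz 0.03 rows 0.05556994558174772 q6 -0.1
```

View pics/c_n14s.png

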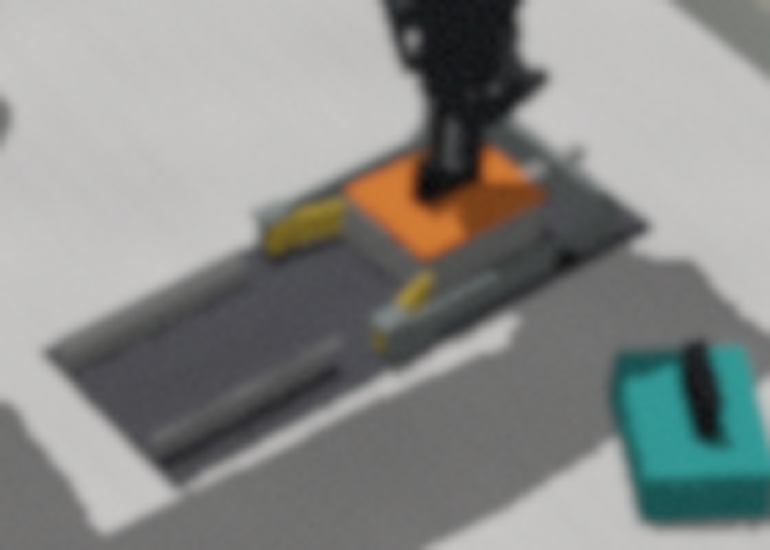

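Emit:
apply_moves:
  rows:
    - [0, 0, 0, -0.2, 0, 0, 1]
    - [0, 0, 0, -0.3, 0, 0, 1]
    - [0, 0, 0, -0.3, 0, 0, 1]

```text
t: 15.83
position: [0.6676, -0.0284, 0.0522]
tcp_rot: [-0.031, 1.0, -0.0, -0.002]
wrist_force: [-14.4, -1.5, 11.7]
gripper_width: 0.0118
```

```bash
python3 st.py n15
```

```text
pan x 0.19736150628676521
t 15.93 pos [ 0.6676 -0.0285  0.0522] psi 93.53 tilt 0.23 F [-13.7  -0.9  11.6] w 0.0123
shift cm [0.04 0.02 0.09] rz 0.03 rows 0.022960934171754974 q6 -0.1
```

View pics/c_n15s.png

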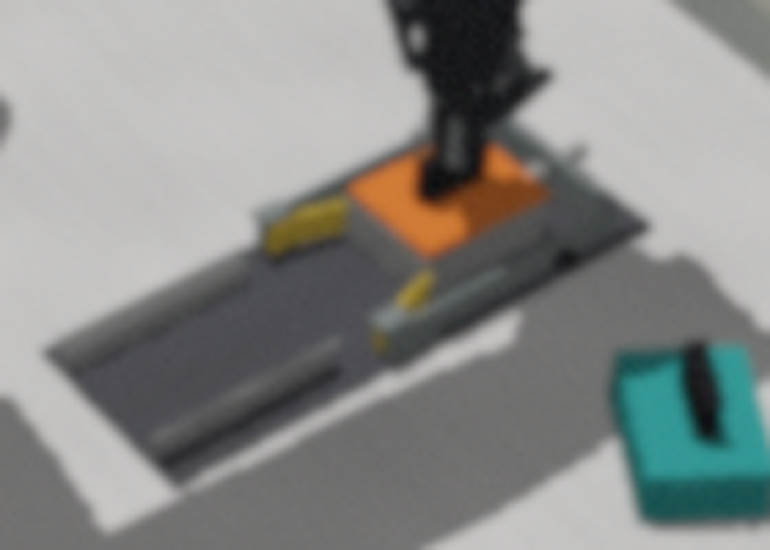

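View pics/c_n15.png

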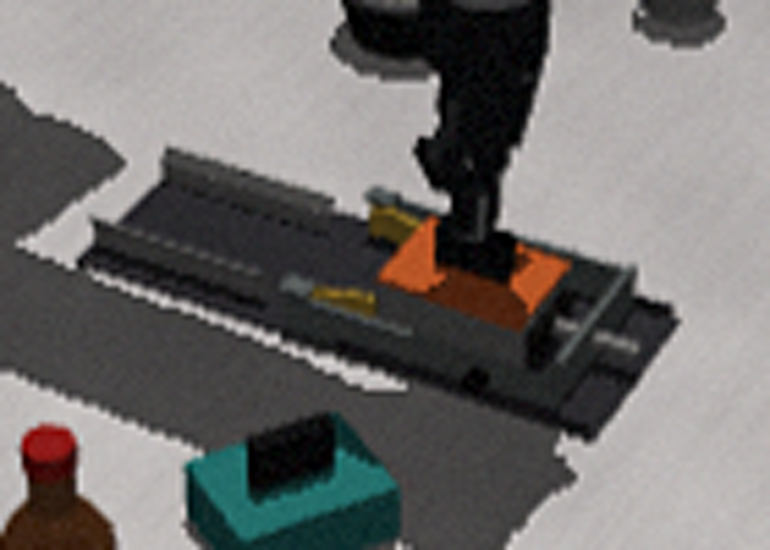

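Emit:
apply_moves:
  rows:
    - [0, 0, 0, -0.1, 0, -0.02, 1]
    - [0, 0, 0, -0.2, 0, -0.02, 1]
    - [0, 0, 0, -0.2, 0, -0.02, 1]
  force: 50

```text
t: 16.18
position: [0.6694, -0.0283, 0.0524]
tcp_rot: [-0.031, 1.0, -0.0, -0.002]
wrist_force: [-14.6, -0.8, 11.0]
gripper_width: 0.011
```

```bash
python3 st.py n16
```

```text
pan x 0.19926642721080443
t 16.28 pos [ 0.6695 -0.0283  0.0524] psi 93.53 tilt 0.24 F [-12.5   0.2  10.3] w 0.0106
shift cm [0.23 0.02 0.11] rz 0.03 rows 0.06072127460225241 q6 -0.1
```

View pics/c_n16s.png

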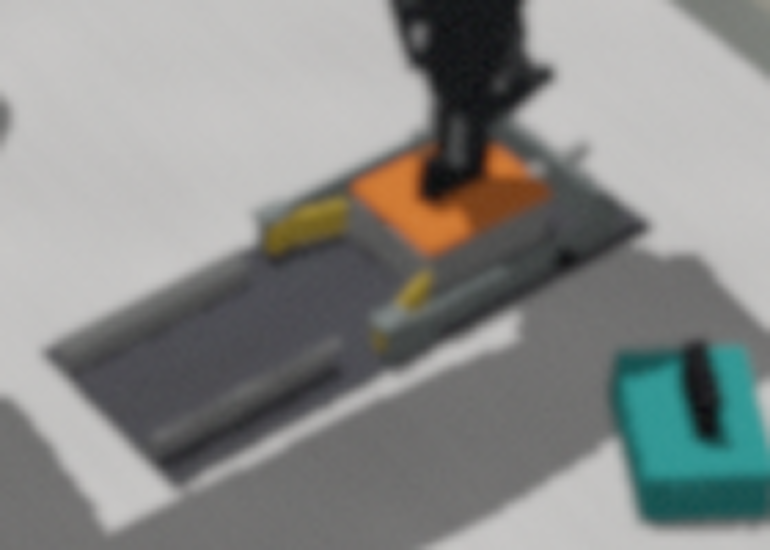

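View pics/c_n16.png

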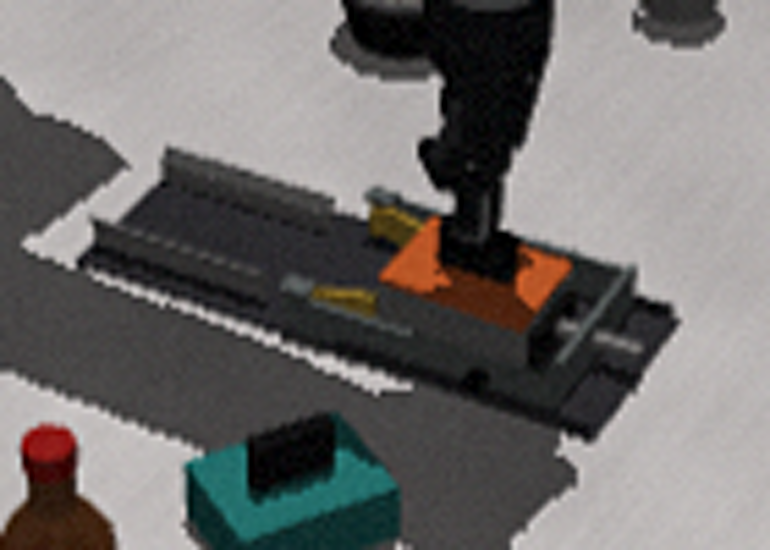

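```bash
python3 - <<'E'
from h import *
th=np.radians(3.5);u=np.array([np.cos(th),np.sin(th)]);n=np.array([-u[1],u[0]])
W=load('n16s'); f=lambda x,y,z:pix2z(W,280+(x+.5)/5.5-.5,140+(y+.5)/5.5-.5,z)[:2]
o=np.array([.4741,-.0401])
for l,p in [('n12',(325,205)),('n12b',(402,274)),('n14',(343,189)),('n16',(350,185)),('n16b',(428,256)),('n16 front',(552,190)),('n12 front',(526,208)),('s9front',(280,330)),('s9',(68,333))]:
    q=f(*p,.042)-o; print(l,(q@u).round(4),(q@n).round(4))
# registration of pan by image shift
for k in ['n12s','n13s','n14s','n15s','n16s']:
    im=cv2.imread(f'pics/{k}.png'); hsv=cv2.cvtColor(im,cv2.COLOR_BGR2HSV)
    m=cv2.inRange(hsv,(5,150,60),(20,255,255)); m[:,:330]=0; m[240:]=0;m[:,390:]=0
    ys,xs=np.nonzero(m); print(k,xs.mean().round(2),ys.mean().round(2),len(xs), xs.min(),)
E
```

```text
n12 0.1255 0.0379
n12b 0.1245 -0.0366
n14 0.1435 0.043
n16 0.1493 0.0433
n16b 0.1468 -0.0337
n16 front 0.2462 -0.0327
n12 front 0.2223 -0.0357
s9front 0.038 -0.0317
s9 -0.0614 0.0377
n12s 356.3 178.34 351 339
n13s 358.55 177.24 341 342
n14s 360.14 176.35 341 343
n15s 360.66 175.99 337 344
n16s 360.97 175.74 331 344
```

Emit:
apply_moves:
  rows:
    - [0, 0, 0, -0.1, 0, 0, 1]
    - [0, 0, 0, -0.2, 0, 0, 1]
    - [0, 0, 0, -0.2, 0, 0, 1]

```text
t: 16.53
position: [0.6714, -0.0282, 0.0523]
tcp_rot: [-0.031, 1.0, -0.0, -0.002]
wrist_force: [-14.2, -0.0, 9.9]
gripper_width: 0.0106
```

```bash
python3 st.py n17; python3 - <<'E'
from h import *
snap('wrist','w17')
E
```

```text
pan x 0.20116296170909367
t 16.63 pos [ 0.6714 -0.0282  0.0523] psi 93.53 tilt 0.25 F [-14.4  -1.1  10.2] w 0.0109
shift cm [0.42 0.02 0.1 ] rz 0.03 rows 0.10273854858354106 q6 -0.1
```

View pics/c_n17s.png

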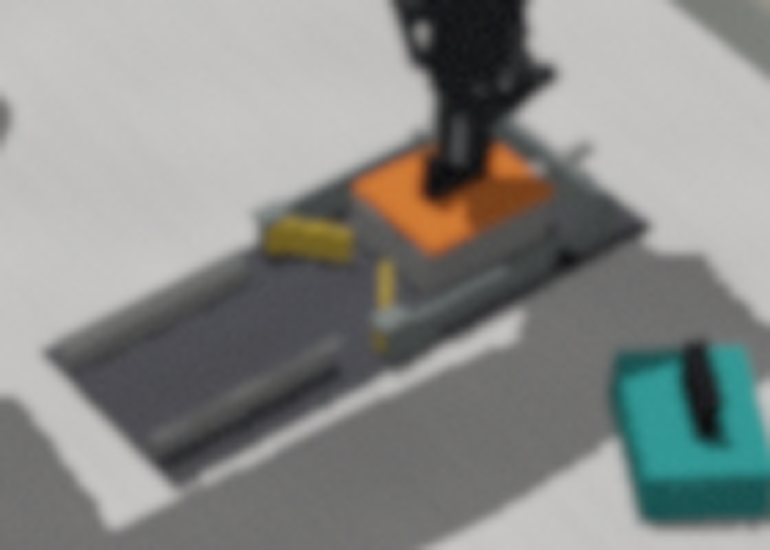

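View pics/w17.png

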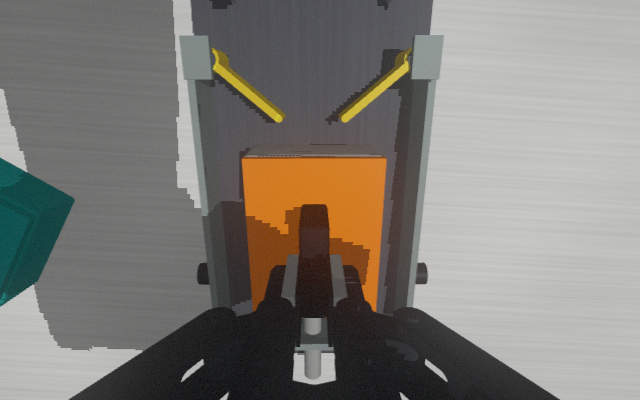

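Both flaps have snapped shut. In the wrist view the tips are at (280,120) and (345,120), and the pan is centred at u≈314. I'm easing the pan back while it's still gripped, so that it meets the tips softly.

Emit:
apply_moves:
  rows:
    - [0, 0, 0, 0.2, 0, 0, 1]
    - [0, 0, 0, 0.4, 0, 0, 1]
    - [0, 0, 0, 0.6, 0, 0, 1]
    - [0, 0, 0, 0.8, 0, 0, 1]
    - [0, 0, 0, 1, 0, 0, 1]

```text
t: 17.1
position: [0.6641, -0.0286, 0.0514]
tcp_rot: [-0.031, 1.0, 0.0, -0.0]
wrist_force: [-1.8, 0.7, -0.5]
gripper_width: 0.0109
```

Emit:
apply_moves:
  rows:
    - [0, 0, 0, 0.1, 0, 0, 1]
    - [0, 0, 0, 0.2, 0, 0, 1]
    - [0, 0, 0, 0.2, 0, 0, 1]

```text
t: 17.35
position: [0.6619, -0.0288, 0.0515]
tcp_rot: [-0.031, 1.0, 0.0, -0.0]
wrist_force: [-5.0, 1.0, -1.4]
gripper_width: 0.0108
```

```bash
python3 st.py n18; python3 - <<'E'
from h import *
snap('wrist','w18');crop('w18','c20',170,20,450,230,2.8)
E
```

```text
pan x 0.1916868368212866
t 17.45 pos [ 0.6619 -0.0288  0.0515] psi 93.54 tilt 0.04 F [-4.2  1.  -1.1] w 0.0106
shift cm [-0.53  0.02  0.02] rz 0.04 rows 0.1275927827169376 q6 -0.11
```

View pics/c20.png

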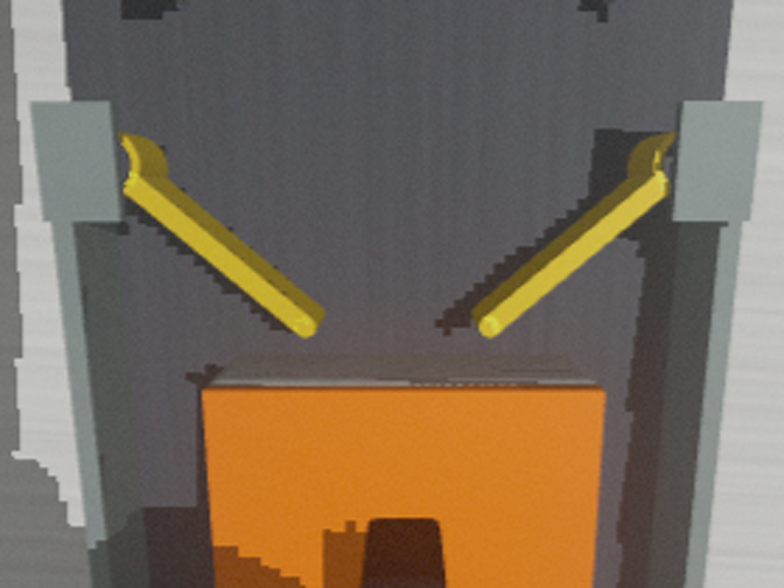

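Emit:
apply_moves:
  rows:
    - [0, 0, 0, 0.1, 0, 0, 1]
    - [0, 0, 0, 0.2, 0, 0, 1]
    - [0, 0, 0, 0.3, 0, 0, 1]
    - [0, 0, 0, 0.3, 0, 0, 1]

```text
t: 17.83
position: [0.659, -0.029, 0.0516]
tcp_rot: [-0.031, 1.0, 0.0, -0.0]
wrist_force: [-3.6, 1.1, -2.3]
gripper_width: 0.0102
```

Emit:
apply_moves:
  rows:
    - [0, 0, 0, 0.1, 0, 0, 1]
    - [0, 0, 0, 0.15, 0, 0, 1]
    - [0, 0, 0, 0.15, 0, 0, 1]

```text
t: 18.08
position: [0.6576, -0.0291, 0.0517]
tcp_rot: [-0.031, 1.0, 0.0, -0.0]
wrist_force: [-3.5, -0.2, -1.9]
gripper_width: 0.0107
```

```bash
python3 st.py; python3 - <<'E'
from h import *
snap('wrist','w19');crop('w19','c21',170,20,450,230,2.8)
E
```

```text
pan x 0.18735105106473185
t 18.08 pos [ 0.6576 -0.0291  0.0517] psi 93.54 tilt 0.01 F [-3.5 -0.2 -1.9] w 0.0107
shift cm [-0.96  0.03  0.04] rz 0.04 rows 0.23163559568305891 q6 -0.11
```

View pics/c21.png

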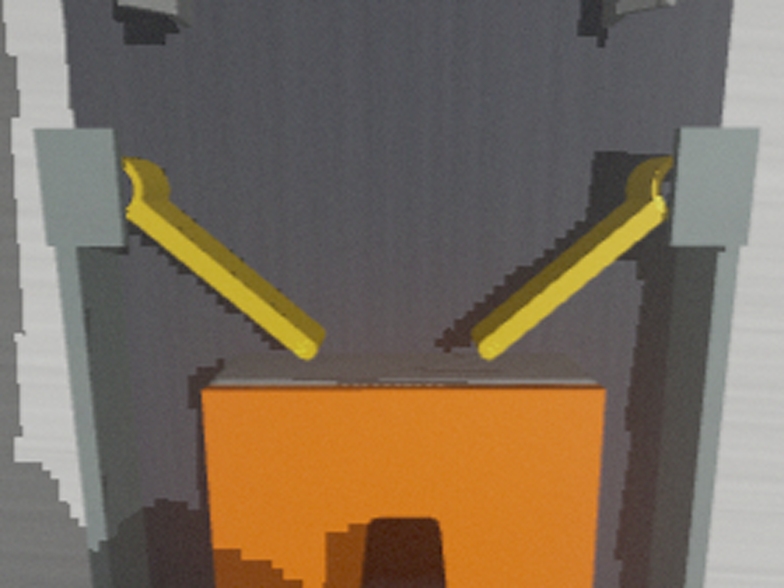

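Emit:
apply_moves:
  rows:
    - [0, 0, 0, 0.1, 0, 0, 1]
    - [0, 0, 0, 0.2, 0, 0, 1]
    - [0, 0, 0, 0.2, 0, 0, 1]

```text
t: 18.38
position: [0.6556, -0.0292, 0.0517]
tcp_rot: [-0.031, 1.0, -0.0, -0.0]
wrist_force: [-2.9, 0.8, -2.5]
gripper_width: 0.0106
```

Emit:
apply_moves:
  rows:
    - [0, 0, 0, 0.1, 0, 0, 1]
    - [0, 0, 0, 0.1, 0, 0, 1]
    - [0, 0, 0, 0.1, 0, 0, 1]

```text
t: 18.63
position: [0.655, -0.0294, 0.0517]
tcp_rot: [-0.031, 1.0, -0.0, 0.0]
wrist_force: [-0.6, 0.2, -3.2]
gripper_width: 0.0104
```

```bash
python3 st.py; python3 - <<'E'
from h import *
snap('wrist','w20');crop('w20','c22',170,20,450,230,2.8)
E
```

```text
pan x 0.18473525083808792
t 18.63 pos [ 0.655  -0.0294  0.0517] psi 93.54 tilt 0.03 F [-0.6  0.2 -3.2] w 0.0104
shift cm [-1.23  0.04  0.04] rz 0.04 rows 0.2944104781843496 q6 -0.11
```

View pics/c22.png

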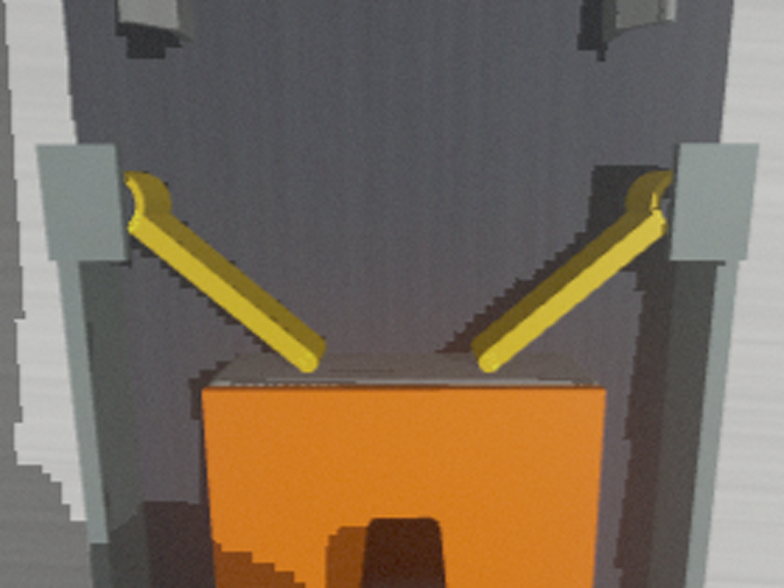

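Fx fell from -2.9 to -0.6 N as the rear met the flap tips, so I'm releasing.

Emit:
apply_moves:
  rows:
    - [0, 0, 0, 0, 0, 0, 0.6]
    - [0, 0, 0, 0, 0, 0, 0.4]
    - [0, 0, 0, 0, 0, 0, 0.2]
    - [0, 0, 0, 0, 0, 0, 0.2]
    - [0, 0, 0, 0, 0, 0, 0.2]

```text
t: 19.1
position: [0.6552, -0.0293, 0.0522]
tcp_rot: [-0.031, 1.0, -0.0, 0.001]
wrist_force: [0.1, 0.3, 0.2]
gripper_width: 0.0343
```

Emit:
apply_moves:
  rows:
    - [0, 0, 0, 0, 0, -1, 0.2]
    - [0, 0, 0, 0, 0, -3, 0.2]
    - [0, 0, 0, 0, 0, -6, 0.2]
    - [0, 0, 0, 0, 0, -9, 0.2]
    - [0, 0, 0, 0, 0, -12, 0.2]

```text
t: 19.52
position: [0.6545, -0.0293, 0.1738]
tcp_rot: [-0.031, 1.0, -0.0, 0.0]
wrist_force: [-0.4, 0.5, 0.4]
gripper_width: 0.0341
```

```bash
python3 st.py n21; python3 - <<'E'
from h import *
snap('wrist','w21')
E
```

```text
pan x 0.18700278078108937
t 19.62 pos [ 0.6573 -0.0294  0.1788] psi 93.54 tilt 0.57 F [1.  0.2 0.4] w 0.034
shift cm [-0.87  0.07 12.76] rz 0.04 rows 3.06809248687183 q6 -0.11
```

View pics/w21.png

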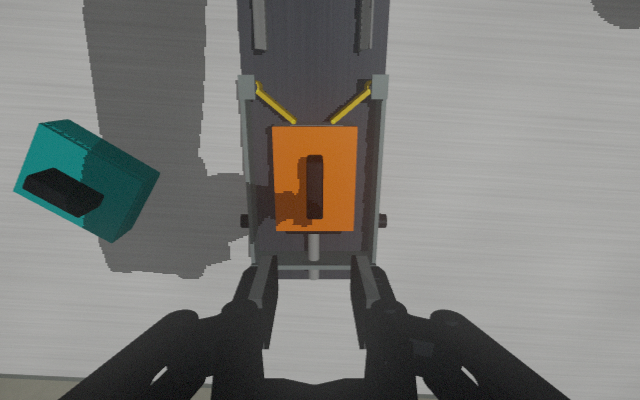

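View pics/c_n21.png

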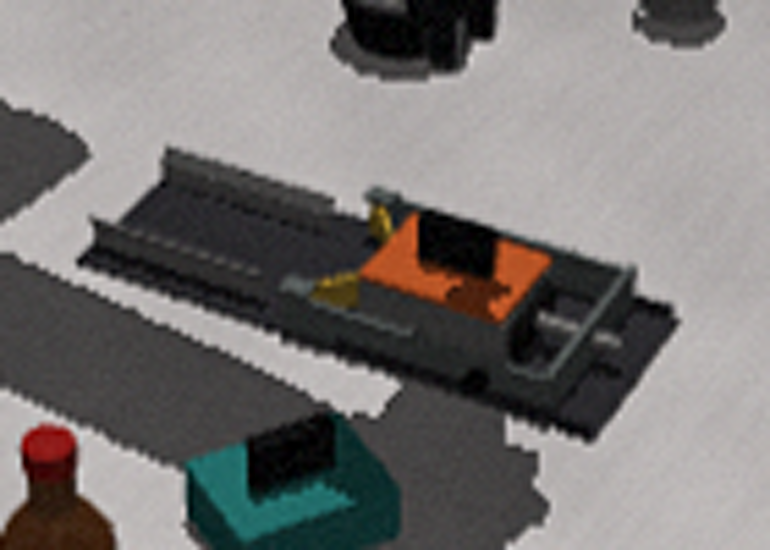

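View pics/c_n21s.png

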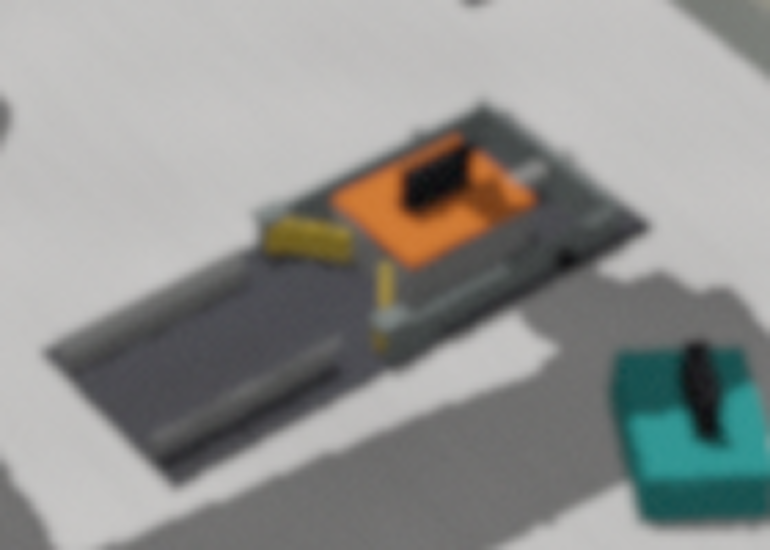

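Emit:
apply_moves:
  rows:
    - [0, 0, 0, 0, 0, -3, 0.2]
    - [0, 0, 0, 0, 0, -3, 0.2]
    - [0, 0, 0, 0, 0, -3, 0.2]
    - [0, 0, 0, 0, 0, -3, 0.2]
    - [0, 0, 0, 0, 0, -3, 0.2]

```text
t: 20.08
position: [0.6543, -0.0293, 0.2004]
tcp_rot: [-0.031, 1.0, 0.0, -0.001]
wrist_force: [-0.9, 0.1, -0.7]
gripper_width: 0.0344
```

```bash
python3 - <<'E'
from h import *
a=snap('scene','n22')['pixels']; 
snap('wrist','w22');crop('w22','c23',220,50,420,300,2.4)
b=r.snapshot('scene')['pixels']; g=cv2.absdiff(a,b)[185:230,340:390]; print('diff',g.mean())
m0=cv2.imread('pics/scene0.png'); 
print(r.state()['t'],r.state()['wrist_force'])
E
```

```text
diff 2.9594074074074075
20.2333 [-0.14607244 -0.51517003  0.1745917 ]
```

View pics/c23.png

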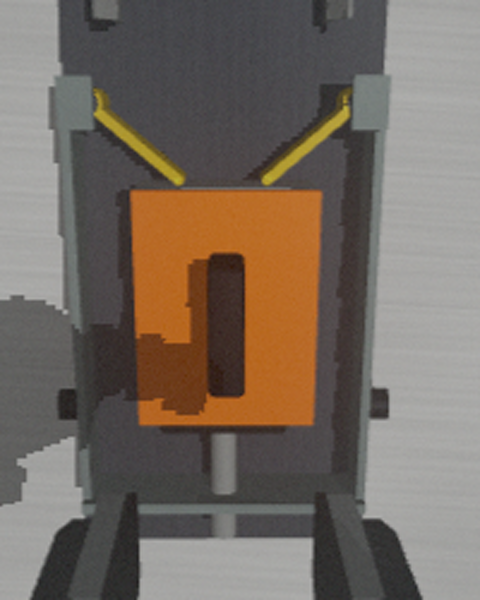

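View pics/n22.png

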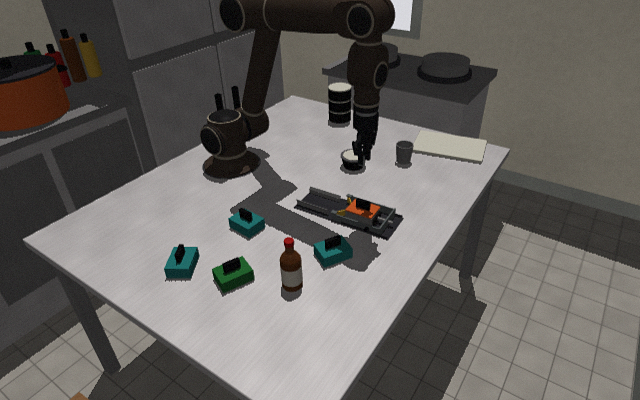

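```bash
python3 - <<'E'
from h import *
print(r.sign_off())
E
```

```text
the job is handed in; nothing more can be done
None
```

The orange-lidded pan is trapped between the shut flaps and the buffer. I handed the job in at about 20 s of the 72 s; the sign-off gives no verdict.

**What I did:**
- I set the pan down in the infeed at about x = -10 mm, opened and closed the fingers on its handle again there, and slid it along the lane floor through both flaps.
- I pressed it gently into the buffer until both flaps snapped shut. By my estimate the buffer was about 20 mm in.
- I eased the pan back, still gripped, until its rear met the flap tips. Then I let go and raised the arm clear.

**Last checks before handing in:**
- **Pan and flaps:** The wrist, scene and side pictures show both flaps shut, and the pan flat, centred and lengthwise against their tips.
- **Buffer:** The wrist picture shows the buffer rod sticking out behind the end plate, and the arm's position puts the buffer about 4 mm in.
- **Arm and bystanders:** The wrist force is near zero, and the cup, tub and bottle look unmoved.

**Disagreements and limits:**
- **Sideways position in the infeed:** The three cameras disagreed by about 3 mm either way. I relied on the 3 mm rail clearance and the feel of the wrist force.
- **Forces:** The first set-down pressed up to about 17 N upward on the wrist, with 8 N sideways against a rail. The push into the buffer peaked at about 15 N along the lane. These are wrist readings; I could not read the pan-to-lane force directly.
- **Stillness:** The final frame difference (mean 2.96 grey levels) was only a rough check that the pan had stopped.

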